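# Make up a bead kit at the packing bench

## Task

Make up the kit: take the lid off the grey kit tray's deep compartment, use the scoop to move all the wooden beads from the metal trough into it, without touching the beads with the fingers, and put the lid back on, flat and fully home. Turn every glue bottle in the kit tray's lane so that its nozzle points squarely the way the white arrow points, leaving it upright in the lane, and finish with the scoop lying flat in the middle of its black mat and the other things on the bench undisturbed.

Things in the scene. Friction and masses are not known exactly. Their poses are not given: they have to be found in the camera images.
- tray: Fixed bare-metal sorting trough, open on top; origin under its centre, +x towards its far end. Inside 76 mm wide, x from -140 to +140 mm. Its floor is level, 6 mm above the table, from x = -40 mm to the far wall; at the near end a run-in ramp rises 8 deg from x = -40 back to x = -140 mm (20 mm up). Walls 4 mm thick, tops 50 mm above the table (near wall 32 mm).
- kit: Fixed grey kit tray, 130 (x) by 370 (y, -190 to 180) mm, floor 4 mm thick; origin on its underside. Its +y end is the open deep compartment: outer 130 (x) by 115 (y) mm centred at y = +122.5 mm, walls 4 mm thick, 70 mm high. The rest (y -190 to +65 mm) is the flat bottle lane. A flat white arrow at x -45, y -65 mm points to the tray's -x edge.
- kit_ahead (a point): An imaginary point 120 mm from the kit tray's origin along its -x axis, where the arrow points; only a reference for direction.
- mat: Black rubber mat, fixed, 130 (x) by 85 (y) by 3 mm, the scoop's resting place; origin under its centre.
- scoop: Loose steel hand scoop, 120 g; origin at the centre of the pan's underside. Pan 60 (x) by 70 (y) mm, floor 2 mm, open at its +x front; side walls 2 mm thick, 28 mm high at the rear half, 6 mm at the front half; rear wall 36 mm high. Upright wooden grip over the rear wall, 22 (x) by 20 (y) mm, centred at x = -30 mm, from z = 36 to 104 mm; take it from above by its +-y faces.
- lid: Loose grey plastic lid of the deep compartment, 100 g, on it at the start: plate 130 (x) by 115 (y) by 4 mm, origin at the centre of the plate's underside (70 mm up when it is on); below it a 114 by 99 by 5 mm plug that drops into the compartment's mouth (122 by 107 mm); on top a black bar grip 44 (x) by 18 (y) mm, from z = 4 to 34 mm.
- bead1: Varnished, slippery wooden bead, a ball of 28 mm diameter, 12 g; origin at its centre; may be absent.
- bead2: Varnished, slippery wooden bead, a ball of 28 mm diameter, 12 g; origin at its centre; may be absent.
- bead3: Varnished, slippery wooden bead, a ball of 28 mm diameter, 12 g; origin at its centre; may be absent.
- bead4: Varnished, slippery wooden bead, a ball of 28 mm diameter, 12 g; origin at its centre; may be absent.
- bead5: Varnished, slippery wooden bead, a ball of 28 mm diameter, 12 g; origin at its centre; may be absent.
- bead6: Varnished, slippery wooden bead, a ball of 28 mm diameter, 12 g; origin at its centre; may be absent.
- bead7: Varnished, slippery wooden bead, a ball of 28 mm diameter, 12 g; origin at its centre; may be absent.
- bead8: Varnished, slippery wooden bead, a ball of 28 mm diameter, 12 g; origin at its centre; may be absent.
- glue1: Squat white glue bottle, loose, 60 g, may be absent: round body of 42 mm diameter up to z = 40 mm, shoulder to 46 mm, black cap of 18 mm diameter up to 54 mm, and a thin black nozzle bent to the bottle's -x, at z = 59 mm, reaching 32 mm from the axis; 63 mm tall overall. Origin at the centre of its underside, z up.
- glue2: Squat white glue bottle, loose, 60 g, may be absent: round body of 42 mm diameter up to z = 40 mm, shoulder to 46 mm, black cap of 18 mm diameter up to 54 mm, and a thin black nozzle bent to the bottle's -x, at z = 59 mm, reaching 32 mm from the axis; 63 mm tall overall. Origin at the centre of its underside, z up.
- glue3: Squat white glue bottle, loose, 60 g, may be absent: round body of 42 mm diameter up to z = 40 mm, shoulder to 46 mm, black cap of 18 mm diameter up to 54 mm, and a thin black nozzle bent to the bottle's -x, at z = 59 mm, reaching 32 mm from the axis; 63 mm tall overall. Origin at the centre of its underside, z up.
- spool: Wooden wire spool, 60 mm diameter, 42 mm high; a bystander, to be left alone. Origin at the centre of its underside.
- mug: White mug, 76 mm diameter, 90 mm high; a bystander, to be left alone. Origin at the centre of its underside.
- smallbox: Small closed cardboard box 90 x 130 x 60 mm; a bystander, to be left alone. Origin at the centre of its underside.
- driver: Screwdriver lying flat; a bystander, to be left alone. Origin at the centre of its underside.
- can: Plain metal can, 54 mm diameter, 100 mm high; a bystander, to be left alone. Origin at the centre of its underside.

How it is judged (in metres and radians):
At the end, for the whole second after the job is handed in: All beads are inside the deep compartment; the lid lies on it, flat, within 8 mm; each bottle stands within 7 deg of upright on the lane (x -45 to 50, y -180 to 50 mm of the kit tray), nozzle within 12 deg of the arrow; the scoop is flat within 30 mm of the mat's centre; all released, at rest (x of bead1 in the frame of kit between -0.063 and 0.063 m and y of bead1 in the frame of kit between 0.067 and 0.178 m and z of bead1 in the frame of kit between 0.005 and 0.062 m and x of bead2 in the frame of kit between -0.063 and 0.063 m and y of bead2 in the frame of kit between 0.067 and 0.178 m and z of bead2 in the frame of kit between 0.005 and 0.062 m and x of bead3 in the frame of kit between -0.063 and 0.063 m and y of bead3 in the frame of kit between 0.067 and 0.178 m and z of bead3 in the frame of kit between 0.005 and 0.062 m and x of bead4 in the frame of kit between -0.063 and 0.063 m and y of bead4 in the frame of kit between 0.067 and 0.178 m and z of bead4 in the frame of kit between 0.005 and 0.062 m and x of bead5 in the frame of kit between -0.063 and 0.063 m and y of bead5 in the frame of kit between 0.067 and 0.178 m and z of bead5 in the frame of kit between 0.005 and 0.062 m and x of bead6 in the frame of kit between -0.063 and 0.063 m and y of bead6 in the frame of kit between 0.067 and 0.178 m and z of bead6 in the frame of kit between 0.005 and 0.062 m and x of bead7 in the frame of kit between -0.063 and 0.063 m and y of bead7 in the frame of kit between 0.067 and 0.178 m and z of bead7 in the frame of kit between 0.005 and 0.062 m and x of bead8 in the frame of kit between -0.063 and 0.063 m and y of bead8 in the frame of kit between 0.067 and 0.178 m and z of bead8 in the frame of kit between 0.005 and 0.062 m and x of glue1 in the frame of kit between -0.045 and 0.05 m and y of glue1 in the frame of kit between -0.18 and 0.05 m and z of glue1 in the frame of kit between -0.003 and 0.012 m and angle between each of glue1, glue2, glue3's own z axis and vertical below 0.12 rad and angle between the x axis of each of glue1, glue2, glue3 and the x axis of kit, either way round below 0.22 rad and linear speed of each of glue1, glue2, glue3, lid, scoop below 0.02 m/s and x of glue2 in the frame of kit between -0.045 and 0.05 m and y of glue2 in the frame of kit between -0.18 and 0.05 m and z of glue2 in the frame of kit between -0.003 and 0.012 m and x of glue3 in the frame of kit between -0.045 and 0.05 m and y of glue3 in the frame of kit between -0.18 and 0.05 m and z of glue3 in the frame of kit between -0.003 and 0.012 m and x of kit_ahead in the frame of glue1 below 0 m and x of kit_ahead in the frame of glue2 below 0 m and x of kit_ahead in the frame of glue3 below 0 m and x of lid in the frame of kit between -0.008 and 0.008 m and y of lid in the frame of kit between 0.1145 and 0.1305 m and z of lid in the frame of kit between 0.067 and 0.0725 m and angle between lid's own z axis and vertical below 0.04 rad and horizontal distance between scoop and mat below 0.03 m and angle between scoop's own z axis and vertical below 0.1 rad and height (world z) of scoop below 0.012 m); the robot touches nothing.
It fails at once if the fingers touch a bead (contact force between any of bead1, bead2, bead3, bead4, bead5, bead6, bead7, bead8 and the fingers above 0.3 N).
It fails at once if a bystander (wire spool, mug, small box, screwdriver, can) is moved more than 40 mm (distance of any of spool, mug, smallbox, driver, can from where it was at the start of the episode above 0.04 m).
Of bead1, bead2, bead3, bead4, bead5, bead6, bead7, bead8 only 6 to 8 are there at a start; the rules pass over those that are not, and their reading is None.
Of glue1, glue2, glue3 only 2 to 3 are there at a start; the rules pass over those that are not, and their reading is None.
At some moment in a run one of scoop, glue1, glue2, glue3 may be knocked a few centimetres aside while the robot is not near it.
It also fails if it takes over 210 s, if anything falls off the work surface, if the arm or the gripper's body presses on something with over 40 N, if the wrist force passes 120 N, or if a joint passes its speed limit or range.

## Robot

A 6-joint arm with a two-finger parallel gripper is mounted at the origin on the work surface. World frame = base frame: x ahead of the robot, y to its left, z up, the work surface at z = 0. Lengths are in mm, angles in rad, forces in N, time in s.
With the tool pointing down it reaches from about 350 to 875 mm from the base axis. Payload 4.2 kg.
Tool frame: the origin (TCP) lies at the very end of the fingers, on their centre line; the grasp point (between the pads) lies 19 mm behind it; z points along the fingers, y is the line along which they close (so a half turn about z gives the same grasp; the last joint's range is limited). The gripper opens to 85 mm and grips with 20 to 120 N. Pads are 22 mm wide; open, the fingers measure 114 mm over their backs; the gripper's body (76 mm by 85 mm) begins 54 mm behind the grasp point. The pads swing forward as they close: fully open they stand 13 mm farther back than shut.
Start: joints at [1.56, 0.385, 0.008, 0, -1.194, -0.259], TCP at [166.555, 602.377, 207.912] pointing down, gripper open.
Joint ranges: [-3.14, 3.14], [-1.21, 2.06], [-1.07, 1.41], [-3.16, 2.05], [-2.99, -0.16], [-3.1, 3.1]. Speed limits (rad/s): [2.79, 2.79, 3.14, 3.14, 3.14, 3.14].

## Interface

Orientations are given as a unit quaternion [x, y, z, w].
In Python, from bench import read_state, get_image, get_calibration, job_done gives the robot as it stands.
- The arm moves only by the shell command python3 -m creep 'ROWS'. ROWS is a JSON object of lists of equal length, an entry for each row: "translation": the shift along the world's x, y, z in cm, a list of three; "delta_rot": the turn, a rotation vector about the world's x, y, z in degrees, a list of three; "hand": the finger opening in cm, from 0 to 8.54. A call has 1 to 8 rows; each row is the pose to reach, as a shift and turn from the pose commanded when the call began; what a row does not reach only later rows make up. A row lasts 1/8 s, in which the tool goes at most 62.5 mm and 10.7 degrees, less where a joint would pass 70% of its speed; a pose out of reach is approached as far as the arm can. A call with a gripper value outside its range is refused whole. The fingers move at their own pace and stop on an object; the grip force is fixed at half the most. Time passes only in rows, so rows that repeat a pose let the fingers close. It gives the time, the measured TCP pose, the force, the opening and the grip force at its end, in the units of the state.
- read_state(): the state, without advancing time (a new reading comes with each control period).
- get_image(name): name is "scene" or "top" or "wrist"; returns (picture, depth): 400x640x3 uint8, red, green, blue; 400x640 float32, mm along the optical axis (not along the pixel's ray), 0 where there is no reading.
- get_calibration(name): a dict with "intrinsics" (3x3 intrinsics, pixels), "dist" ([k1, k2, p1, p2, k3] as OpenCV has them; the pictures are not rectified), "xyz" and "attitude" of the camera in the world. Camera axes: x right, y down, z forward; pixel columns grow to the right and rows downward; lengths in mm; the calibration is good to about 2 mm. A picture is of the moment at which its call begins: read the wrist's pose just before it. get_calibration takes no time and is no camera call; for the wrist camera it gives the pose at the moment of the call.
- job_done(): hands the job in; it is judged then, once.
The state is a dict: "clock": time; "joints": joint angles; "joint_vel": joint speeds; "joint_efforts": joint torques, N m; "position": TCP position; "ee_rot": TCP orientation; "contact_force": force on the tool from outside, world axes, zero at the start; "wrist_torque": the same for the moment, N m; "gripper_width": finger opening in mm; "grasp_force": force on a finger pad.
Only numpy, scipy, OpenCV 4.12 (cv2) and the standard library are available. Lean on these libraries where they do the work, as an engineer would, in place of code of your own. Each camera call takes 0.05 s, during which the arm holds its last target. There are 200 camera calls.

## Working session

There is one attempt and no reset: what is moved stays moved. The work goes in short steps, Python scripts to look and compute and a shell command to move; the robot and the scene stay as the last step left them, time stands still between calls to the robot, and variables do not carry over. Pictures are saved under pics/ and viewed, at most 14 in all, crops included, and the job is handed in when it is done.

```bash
ls; mkdir -p pics; cat > h.py <<'E'
import numpy as np, cv2
from scipy.spatial.transform import Rotation as R
from bench import read_state, get_image, get_calibration, job_done
def shot(n, f=None):
    c=get_calibration(n); im,d=get_image(n)
    np.savez(f'{n}.npz',im=im,d=d,K=c['intrinsics'],D=c['dist'],t=c['xyz'],q=c['attitude'])
    if f: cv2.imwrite('pics/'+f,im[:,:,::-1])
    return load(n)
def load(n):
    z=np.load(f'{n}.npz'); return dict(z)
def rot(c):
    q=np.array(c['q']); return R.from_quat(q).as_matrix() if q.size==4 else q.reshape(3,3)
def ray(c,px):
    u=cv2.undistortPoints(np.array(px,float).reshape(-1,1,2),c['K'],c['D'])[:,0]
    return np.c_[u,np.ones(len(u))]@rot(c).T
def atz(c,px,z):
    r=ray(c,px); t=np.array(c['t']); z=np.broadcast_to(z,len(r)); return t+r*((z-t[2])/r[:,2])[:,None]
def deep(c,px):
    r=ray(c,px); d=np.array([c['d'][int(round(v)),int(round(u))] for u,v in px]); return np.array(c['t'])+r*d[:,None]
def cloud(c):
    h,w=c['d'].shape; u,v=np.meshgrid(np.arange(w),np.arange(h)); px=np.stack([u,v],-1).reshape(-1,2)
    P=np.array(c['t'])+ray(c,px)*c['d'].reshape(-1,1); return P.reshape(h,w,3)
E
python3 - <<'E'
from h import *
for n in('top','scene'):
    c=shot(n,n+'1.png'); print(n,c['t'],c['q'],c['K'].tolist(),(c['d']>0).mean())
s=read_state();print({k:np.round(v,3) for k,v in s.items()})
E
```

```text
pics
top [ 433.05837726   25.02101872 1281.06424635] [-0.69661299  0.71564753 -0.03541745  0.03639444] [[490.3443119276496, 0.0, 319.186504138659], [0.0, 490.3443119276496, 197.4281548369768], [0.0, 0.0, 1.0]] 0.995828125
scene [1000.26495984  322.66817242  966.12923659] [ 0.44034286  0.85584499 -0.23821237 -0.12993221] [[381.25916467059125, 0.0, 322.50869767591274], [0.0, 381.25916467059125, 210.80615096441798], [0.0, 0.0, 1.0]] 0.995765625
{'clock': np.float64(0.1), 'joints': array([ 1.56 ,  0.385,  0.007, -0.   , -1.194, -0.259]), 'joint_vel': array([ 0.002, -0.002,  0.003,  0.003,  0.001, -0.001]), 'joint_efforts': array([-1.0000e-03, -3.9332e+01,  1.8893e+01,  4.1980e+00, -3.0000e-03,
        0.0000e+00]), 'position': array([166.41 , 601.843, 206.929]), 'ee_rot': array([ 0.991, -0.135, -0.   ,  0.001]), 'contact_force': array([0.027, 0.39 , 0.186]), 'wrist_torque': array([0.003, 0.054, 0.05 ]), 'grasp_force': np.float64(0.0), 'gripper_width': np.float64(85.276)}
```

```bash
python3 - <<'E'
from h import *
c=load('top'); cv2.imwrite('pics/top1b.png',cv2.resize(c['im'][:,:,::-1],(800,500),interpolation=cv2.INTER_CUBIC))
E
```

```text
(no output)
```

View pics/top1b.png

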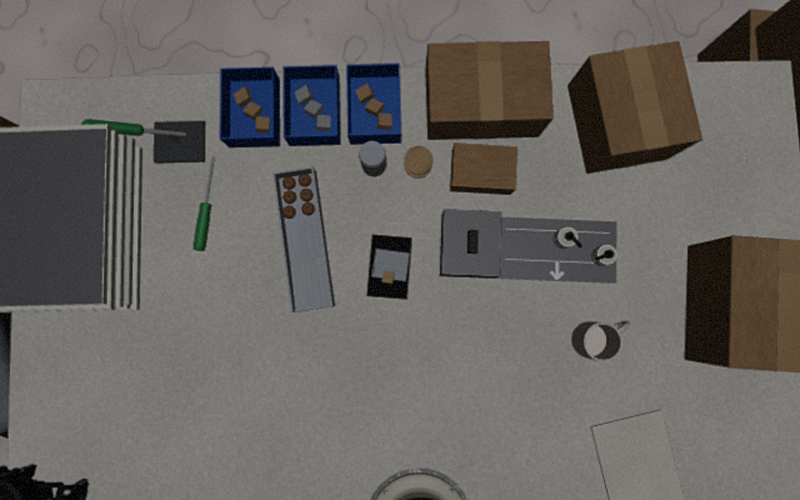

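View pics/scene1.png

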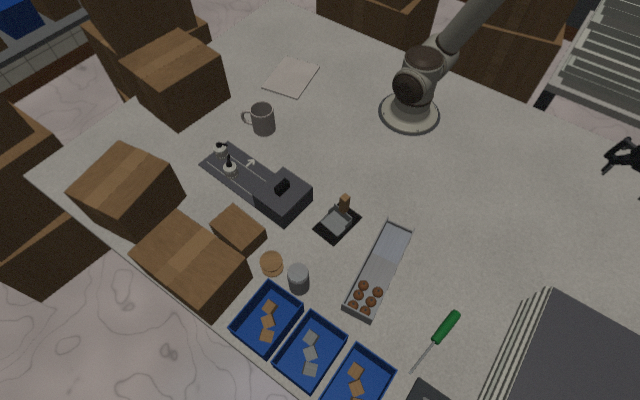

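The top view shows the trough on the left with 6 beads at its far end, the scoop on its mat, and the kit with 2 bottles. Next I'll enlarge these areas.

```bash
python3 - <<'E'
from h import *
c=load('top'); im=c['im'][:,:,::-1]
f=lambda x0,x1,y0,y1,s:cv2.resize(im[y0:y1,x0:x1],None,fx=s,fy=s,interpolation=cv2.INTER_CUBIC)
a=np.clip(f(215,335,130,250,5)*1.6,0,255).astype(np.uint8); b=np.clip(f(345,500,160,235,5)*1.6,0,255).astype(np.uint8)
cv2.imwrite('pics/a.png',a); cv2.imwrite('pics/b.png',b)
E
```

```text
(no output)
```

View pics/a.png

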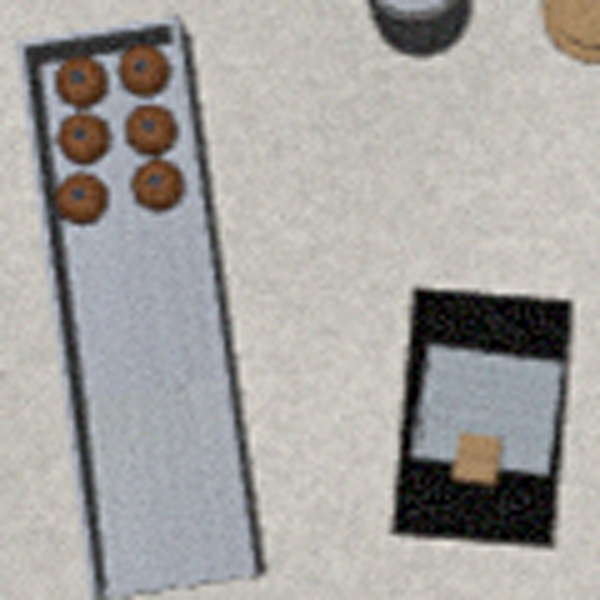

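View pics/b.png

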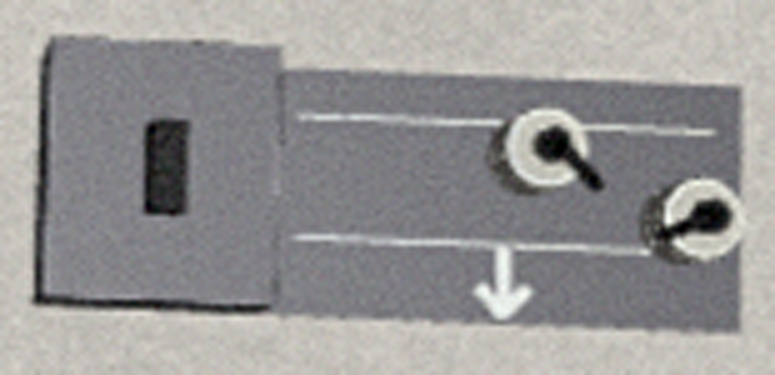

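```bash
cat > m.py <<'E'
from h import *
c=load('top')
A=lambda p,z:atz(c,(np.array(p,float)+.5)/5-.5+[215,130],z)[:,:2]
B=lambda p,z:atz(c,(np.array(p,float)+.5)/5-.5+[345,160],z)[:,:2]
np.set_printoptions(precision=1,suppress=True)
ang=lambda v:np.degrees(np.arctan2(v[1],v[0]))
t=np.r_[A([(20,45),(182,18)],50),A([(265,575),(97,600)],32)]
print('trough',t.tolist(),t.mean(0)); print(ang(t[0]-t[3]),ang(t[1]-t[2]))
m=A([(415,288),(572,300),(555,547),(392,535)],3);print('mat',m,m.mean(0),ang(m[0]-m[3]),ang(m[1]-m[2]))
print('grip',A([(478,458)],107)); p=A([(430,345),(567,360)],8);print('panfront',p,ang(p[0]-p[1])-90)
l=B([(52,37),(283,45),(278,308),(37,300)],74);print('lid',l,l.mean(0),ang(l[0]-l[3]),ang(l[0]-l[1]))
b=B([(147,120),(190,120),(188,215),(145,213)],104);print('bar',b.mean(0))
k=B([(742,87),(740,330)],4);print('kit',k,ang(k[0]-k[1]))
for cp,tp,cc in(((553,143),(600,187),(545,150)),((712,215),(662,235),(705,220))):
  q=B([cp],54)[0];r=B([tp],59)[0];w=B([cc],43)[0];print('glue',q,w,'noz dir',ang(r-q),np.hypot(*(r-q)))
pc=cloud(c)
bd=A([(82,82),(144,70),(84,138),(151,130),(82,198),(158,185)],20);print(bd)
s=deep(c,[(390,207),(400,180),(378,168)]) if 0 else None
for nm,px in dict(can=(372,152),spool=(418,160),mug=(596,341),driver=(203,228)).items():
  print(nm,deep(c,[(px[0]*.8,px[1]*.8)]))
E
python3 m.py
```

```text
trough [[716.9881134498303, 278.55643277579975], [728.6746679745013, 195.24921364246126], [443.6505368048183, 159.1568702430034], [433.2175782612522, 244.73814554300654]] [580.6 219.4]
6.7961576691914365 7.216901243142269
mat [[591.9  81. ]
 [583.3  -1.3]
 [454.4  11.3]
 [462.9  95.8]] [523.1  46.7] -6.5713519070264335 -5.56001498687752
grip [[496.1  48.1]]
panfront [[561.1  73.6]
 [551.3   2.4]] -7.827257932603231
lid [[ 629.9  -66.2]
 [ 622.8 -181.1]
 [ 491.9 -172.9]
 [ 499.1  -54.3]] [ 560.9 -118.6] -5.189259613142019 86.46274552841967
bar [ 560.  -117.5]
kit [[ 605.  -434.9]
 [ 477.  -425.9]] -4.061062033115478
glue [ 572.3 -319. ] [ 570.1 -317.8] noz dir -138.01383905519137 31.528596643442533
glue [ 533.6 -397.6] [ 532.1 -397.6] noz dir 109.51180181555559 29.27739670871198
[[703.2 252.2]
 [708.7 219.7]
 [673.4 251.4]
 [676.7 216.3]
 [641.8 252.7]
 [647.5 213. ]]
can [[741.4  73.  104.5]]
spool [[738.3 -19.   41.8]]
mug [[ 356.5 -376.     8.2]]
driver [[610.9 429.6  28.4]]
```

6 beads and 2 bottles are located: kit yaw is about −3.6°, trough yaw about +7°, and scoop yaw about −7°. I'll take the lid off first.

```bash
python3 -m creep '{"translation":[[20,-36,0],[20,-36,0],[20,-36,0],[20,-36,0],[20,-36,0],[20,-36,0],[20,-36,0],[20,-36,0]],"delta_rot":[[0,0,6],[0,0,6],[0,0,6],[0,0,6],[0,0,6],[0,0,6],[0,0,6],[0,0,6]],"hand":[6,6,6,6,6,6,6,6]}'
python3 -m creep '{"translation":[[19.4,-36,0],[19.4,-36,0],[19.4,-36,0],[19.4,-36,0],[19.4,-36,0],[19.4,-36,0],[19.4,-36,0],[19.4,-36,0]],"delta_rot":[[0,0,6],[0,0,6],[0,0,6],[0,0,6],[0,0,6],[0,0,6],[0,0,6],[0,0,6]],"hand":[6,6,6,6,6,6,6,6]}'
cat > st.py <<'E'
from h import *
np.set_printoptions(precision=2,suppress=True)
s=read_state(); m=R.from_quat(s['ee_rot']).as_matrix()
print('t',round(float(s['clock']),1),'J',np.array(s['joints']),'P',np.array(s['position']),'xdir %.1f'%np.degrees(np.arctan2(m[1,0],m[0,0])),'z',m[:,2],'F',np.array(s['contact_force']),'w',s['gripper_width'],s['grasp_force'])
E
python3 - <<'E'
from h import *
c=shot('wrist','w1.png')
E
python3 st.py
```

```text
clock: 1.1
position: [367.0, 240.2, 207.7]
ee_rot: [0.996, -0.084, -0.0, 0.0]
contact_force: [0.7, -0.3, -0.5]
gripper_width: 60.0
grasp_force: 0.0
clock: 2.1
position: [561.3, -118.7, 206.5]
ee_rot: [1.0, -0.032, -0.001, 0.0]
contact_force: [0.2, -0.3, 0.1]
gripper_width: 59.9
grasp_force: 0.0
t 2.1 J [ 0.08  0.3  -0.12 -0.   -1.15  1.43] P [ 560.67 -117.64  206.82] xdir -3.5 z [-0.  0. -1.] F [-0.19 -0.27  0.46] w 60.0518958836316 0.0
```

View pics/w1.png

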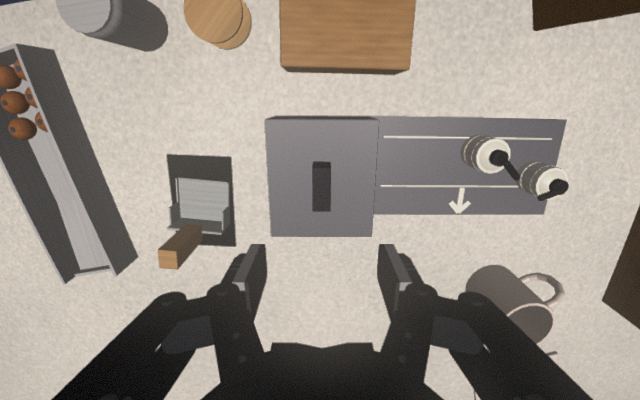

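```bash
python3 - <<'E'
from h import *
np.set_printoptions(precision=1,suppress=True)
c=load('wrist')
print(atz(c,[(312,162),(330,162),(330,211),(312,211),(321,187)],104))
l=atz(c,[(266,119),(378,117),(373,236),(271,237)],74)[:,:2];print(l,l.mean(0))
E
```

```text
[[ 588.  -111.5  104. ]
 [ 587.  -128.4  104. ]
 [ 537.7 -125.7  104. ]
 [ 538.9 -107.9  104. ]
 [ 563.1 -118.4  104. ]]
[[ 628.6  -67.3]
 [ 623.4 -179.2]
 [ 492.5 -173.1]
 [ 498.6  -57.1]] [ 560.8 -119.2]
```

```bash
python3 -m creep '{"translation":[[0,-0.05,-5],[0,-0.05,-9],[0,-0.05,-11.5],[0,-0.05,-12.9],[0,-0.05,-12.9],[0,-0.05,-12.9],[0,-0.05,-12.9],[0,-0.05,-12.9]],"delta_rot":[[0,0,0],[0,0,0],[0,0,0],[0,0,0],[0,0,0],[0,0,0],[0,0,0],[0,0,0]],"hand":[6,6,6,6,6,6,0.5,0.5]}'
python3 -m creep '{"translation":[[0,0,0],[0,0,0],[0,0,0],[0,0,0],[0,0,0],[0,0,0]],"delta_rot":[[0,0,0],[0,0,0],[0,0,0],[0,0,0],[0,0,0],[0,0,0]],"hand":[0.5,0.5,0.5,0.5,0.5,0.5]}'; python3 st.py
```

```text
clock: 3.15
position: [560.9, -118.2, 79.7]
ee_rot: [1.0, -0.03, 0.001, -0.0]
contact_force: [0.3, -0.7, -0.7]
gripper_width: 24.2
grasp_force: 0.0
clock: 3.9
position: [560.9, -118.2, 79.8]
ee_rot: [1.0, -0.03, 0.0, 0.0]
contact_force: [-1.9, -0.2, 5.5]
gripper_width: 13.3
grasp_force: 58.9
t 3.9 J [ 0.07  0.42 -0.29  0.   -0.86  1.44] P [ 560.89 -118.24   79.76] xdir -3.4 z [ 0. -0. -1.] F [-1.9  -0.19  5.45] w 13.287593129723867 58.94636034965515
```

```bash
python3 -m creep '{"translation":[[0,0,1.5],[0,0,4],[0,0,7],[-5,-0.5,7],[-11,-1,7],[-16,-1,7],[-16,-1,4],[-16,-1,2]],"delta_rot":[[0,0,0],[0,0,0],[0,0,0],[0,0,0],[0,0,0],[0,0,0],[0,0,0],[0,0,0]],"hand":[0.5,0.5,0.5,0.5,0.5,0.5,0.5,0.5]}'
python3 -m creep '{"translation":[[0,0,-3],[0,0,-6],[0,0,-7.5],[0,0,-7.8],[0,0,-8.1],[0,0,-8.3],[0,0,-8.4],[0,0,-8.4]],"delta_rot":[[0,0,0],[0,0,0],[0,0,0],[0,0,0],[0,0,0],[0,0,0],[0,0,0],[0,0,0]],"hand":[0.5,0.5,0.5,0.5,0.5,0.5,0.5,0.5]}'; python3 - <<'E'
from h import *
shot('scene','s2.png')
E
python3 st.py
```

```text
clock: 4.9
position: [399.9, -128.2, 99.0]
ee_rot: [1.0, -0.03, 0.001, -0.0]
contact_force: [-0.1, -0.1, -1.5]
gripper_width: 13.1
grasp_force: 58.6
clock: 5.9
position: [400.7, -128.1, 15.2]
ee_rot: [1.0, -0.03, 0.0, -0.0]
contact_force: [0.5, 0.4, -1.1]
gripper_width: 13.0
grasp_force: 58.7
t 6.0 J [ 0.08  0.31 -0.72  0.   -0.54  1.43] P [ 400.72 -128.11   15.14] xdir -3.5 z [ 0.  0. -1.] F [ 1.02 -0.36 -1.14] w 12.56961501022729 58.695600628852844
```

View pics/s2.png

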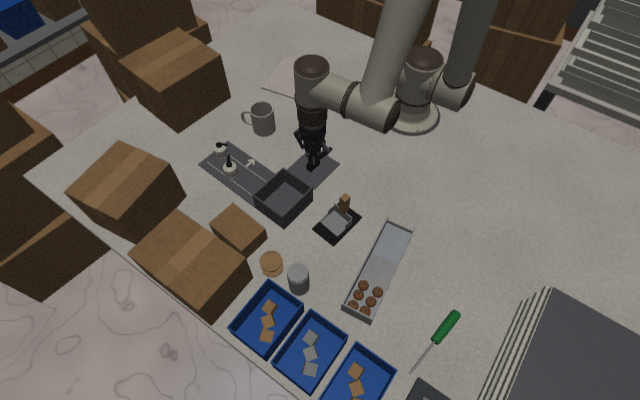

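```bash
python3 -m creep '{"translation":[[0,0,-0.05],[0,0,-0.05],[0,0,-0.05],[0,0,-0.05],[0,0,5],[0,0,10],[0,0,14],[0,5,18]],"delta_rot":[[0,0,0],[0,0,0],[0,0,0],[0,0,0],[0,0,0],[0,0,0],[0,0,0],[0,0,0]],"hand":[5,5,5,5,6,6,6,6]}'
python3 -m creep '{"translation":[[2,5,1],[4.9,10,1],[4.9,12.3,1],[4.9,12.3,1],[4.9,12.3,1]],"delta_rot":[[0,0,-4],[0,0,-4],[0,0,-4],[0,0,-4],[0,0,-4]],"hand":[6,6,6,6,6]}'
python3 - <<'E'
from h import *
shot('wrist','w2.png')
E
python3 st.py
```

```text
clock: 6.95
position: [400.5, -80.3, 195.5]
ee_rot: [0.999, -0.033, 0.0, 0.0]
contact_force: [0.6, 0.2, -0.2]
gripper_width: 60.1
grasp_force: 0.0
clock: 7.58
position: [449.1, 43.2, 203.8]
ee_rot: [0.998, -0.065, -0.0, 0.0]
contact_force: [0.3, 0.0, 0.6]
gripper_width: 60.0
grasp_force: 0.0
t 7.6 J [ 0.46  0.09 -0.4   0.   -1.08  0.98] P [449.16  42.92 203.86] xdir -7.5 z [-0. -0. -1.] F [ 0.57 -0.78  0.62] w 59.97088409707264 0.0
```

View pics/w2.png

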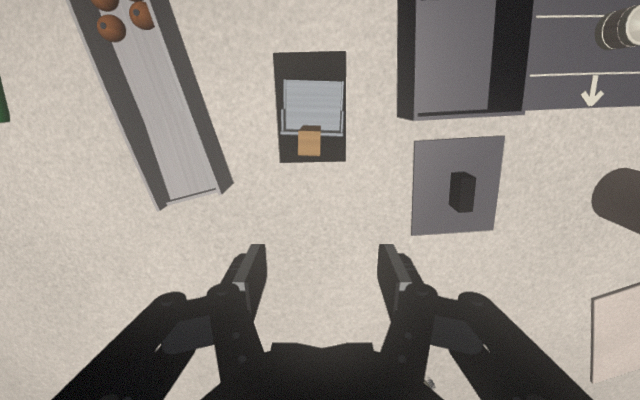

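```bash
python3 - <<'E'
from h import *
np.set_printoptions(precision=1,suppress=True)
c=load('wrist'); P=cloud(c)
print(c['t'])
W=P[110:165,280:345].reshape(-1,3)
for lo,hi in((95,115),(30,45),(60,95)):
  q=W[(W[:,2]>lo)&(W[:,2]<hi)]
  if len(q): print(lo,len(q),np.median(q[:,2]),q[:,:2].min(0),q[:,:2].max(0)); r=cv2.minAreaRect(q[:,:2].astype(np.float32)); print(r)
print(deep(c,[(287,82),(341,84),(310,100)]))
p=atz(c,[(286,80),(342,83)],8)[:,:2];print(p, np.degrees(np.arctan2(*(p[0]-p[1])[::-1]))-90)
m=atz(c,[(274,53),(346,52),(345,161),(280,163)],3)[:,:2];print(m.mean(0),m)
E
```

```text
[529.3  32.5 370.1]
95 571 107.27687766269554 [483.1  37.2] [507.8  59.9]
((495.207275390625, 48.700714111328125), (19.685325622558594, 22.25008201599121), 80.54581451416016)
30 222 38.26323454775678 [490.4  10. ] [526.   83.4]
((507.9828796386719, 46.79418182373047), (70.48127746582031, 26.237346649169922), 81.52020263671875)
60 70 80.09167100671232 [497.3  37.3] [507.9  57. ]
((505.511474609375, 46.0062255859375), (21.33022689819336, 6.928205490112305), 60.780120849609375)
[[556.3  70.1   5.8]
 [545.7   7.3   6.7]
 [532.5  46.1   5.4]]
[[558.4  70.6]
 [546.6   6.1]] -10.43671429358696
[521.   46.3] [[589.9  80.1]
 [580.   -2.6]
 [452.9  12.3]
 [461.2  95.4]]
```

```bash
python3 -m creep '{"translation":[[2,0.2,-4],[4.6,0.6,-8],[4.6,0.6,-11],[4.6,0.6,-13.3],[4.6,0.6,-13.3],[4.6,0.6,-13.3],[4.6,0.6,-13.3],[4.6,0.6,-13.3]],"delta_rot":[[0,0,-1.7],[0,0,-1.7],[0,0,-1.7],[0,0,-1.7],[0,0,-1.7],[0,0,-1.7],[0,0,-1.7],[0,0,-1.7]],"hand":[6,6,6,6,6,6,0.8,0.8]}'
python3 -m creep '{"translation":[[0,0,0],[0,0,0],[0,0,0],[0,0,0],[0,0,0],[0,0,0]],"delta_rot":[[0,0,0],[0,0,0],[0,0,0],[0,0,0],[0,0,0],[0,0,0]],"hand":[0.8,0.8,0.8,0.8,0.8,0.8]}'; python3 st.py
```

```text
clock: 8.62
position: [496.1, 49.8, 71.9]
ee_rot: [0.997, -0.08, 0.001, -0.0]
contact_force: [0.1, -0.5, -0.2]
gripper_width: 24.4
grasp_force: 0.0
clock: 9.38
position: [495.9, 49.6, 71.9]
ee_rot: [0.997, -0.08, 0.001, 0.0]
contact_force: [-1.4, -1.4, 6.7]
gripper_width: 18.2
grasp_force: 59.8
t 9.4 J [ 0.43  0.32 -0.48  0.   -0.77  0.98] P [495.89  49.56  71.94] xdir -9.1 z [ 0. -0. -1.] F [-1.42 -1.37  6.72] w 18.2443733514211 59.845640659332275
```

```bash
python3 -m creep '{"translation":[[0,0,3],[0,0,6],[0,3,8.8],[3,9,8.8],[5.5,14,8.8],[5.5,16.6,8.8],[5.5,16.6,8.8],[5.5,16.6,8.8]],"delta_rot":[[0,0,0],[0,0,0],[0,0,4],[0,0,8],[0,0,12],[0,0,16.1],[0,0,16.1],[0,0,16.1]],"hand":[0.8,0.8,0.8,0.8,0.8,0.8,0.8,0.8]}'
python3 - <<'E'
from h import *
shot('wrist','w3.png');shot('top')
E
python3 st.py
```

```text
clock: 10.38
position: [549.7, 214.9, 158.5]
ee_rot: [0.998, 0.06, -0.001, 0.0]
contact_force: [-0.0, -0.5, -1.7]
gripper_width: 18.4
grasp_force: 59.1
t 10.5 J [ 0.65  0.37 -0.15 -0.   -1.06  1.04] P [550.05 214.54 159.02] xdir 6.9 z [-0. -0. -1.] F [-0.82 -0.53 -1.47] w 18.37332431333431 59.05840337276459
```

View pics/w3.png

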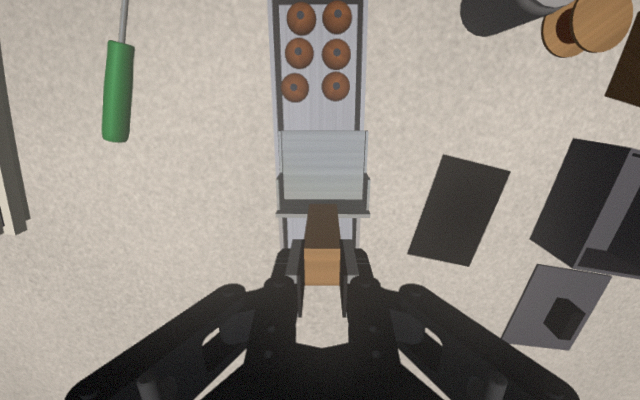

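```bash
python3 - <<'E'
from h import *
np.set_printoptions(precision=1,suppress=True)
c=load('wrist'); P=cloud(c)
th=np.radians(7.0); X=np.array([np.cos(th),np.sin(th)]);Y=np.array([-X[1],X[0]]);O=np.array([580.6,219.4])
def loc(p): d=np.atleast_2d(p)[:,:2]-O; return np.c_[d@X,d@Y]
W=P[0:128,250:390].reshape(-1,3); q=W[(abs(W[:,2]-50)<3)]; L=loc(q)
for s in(1,-1):
  k=L[L[:,1]*s>30]; print('wall',s,len(k),np.polyfit(k[:,0],k[:,1],1),k[:,1].min(),k[:,1].max(),k[:,0].min(),k[:,0].max())
f=W[W[:,2]<12]; print('floor z',np.median(f[:,2]))
S=P[125:220,260:385].reshape(-1,3); 
q=S[(S[:,2]>85)&(S[:,2]<132)]; l=loc(q); print('scoop',l.min(0),l.max(0),np.percentile(q[:,2],[1,10,50,90]))
q=S[(S[:,2]>123)&(S[:,2]<132)]; l=loc(q); print('rear top',l.min(0),l.max(0))
# front corners by pixel
print('front',loc(atz(c,[(279,131),(367,131)],94)))
st=loc(np.array([550.05,214.54]));print('tcp',st)
t=loc(atz(c,[(301,17),(337,16),(299,53),(336,53),(295,87),(335,86)],20));print('beads',t)
c=load('top')
E
```

```text
wall 1 654 [ 0.  41.7] 39.70764693672514 44.729202166353105 26.720825758647994 130.75185930746736
wall -1 637 [  0. -38.] -40.21425843967924 -35.1583791467603 26.474348694659273 130.88782756150277
floor z 1.8512606900200126
scoop [-32.6 -37.2] [28.  33.8] [ 90.5  91.2  92.3 116.9]
rear top [-32.6 -36.2] [-20.6  33.8]
front [[ 27.4  32.3]
 [ 27.2 -36.5]]
tcp [[-30.9  -1.1]]
beads [[125.3  18. ]
 [126.  -15.6]
 [ 94.1  20.5]
 [ 94.  -15. ]
 [ 63.1  25.2]
 [ 63.9 -14.3]]
```

```bash
python3 -m creep '{"translation":[[0,0.37,-2],[0,0.37,-4],[0,0.37,-6],[0,0.37,-7],[0,0.37,-7.7],[0,0.37,-8],[0,0.37,-8],[0,0.37,-8]],"delta_rot":[[0,0,0],[0,0,0],[0,0,0],[0,0,0],[0,0,0],[0,0,0],[0,0,0],[0,0,0]],"hand":[0.8,0.8,0.8,0.8,0.8,0.8,0.8,0.8]}'; python3 st.py
python3 -m creep '{"translation":[[0,0,-0.1],[0,0,-0.2],[0,0,-0.2]],"delta_rot":[[0,0,0],[0,0,0],[0,0,0]],"hand":[0.8,0.8,0.8]}';  python3 st.py
python3 -m creep '{"translation":[[0,0,-0.1],[0,0,-0.15],[0,0,-0.15]],"delta_rot":[[0,0,0],[0,0,0],[0,0,0]],"hand":[0.8,0.8,0.8]}';  python3 st.py
```

```text
clock: 11.48
position: [550.9, 219.6, 79.5]
ee_rot: [0.998, 0.061, 0.0, -0.0]
contact_force: [-0.2, -1.6, -0.6]
gripper_width: 18.6
grasp_force: 59.1
t 11.5 J [ 0.65  0.45 -0.24  0.   -0.88  1.04] P [550.89 219.61  79.51] xdir 7.0 z [ 0.  0. -1.] F [-0.17 -1.6  -0.59] w 18.576408361978206 59.06896233558655
clock: 11.85
position: [550.5, 219.4, 76.9]
ee_rot: [0.998, 0.061, -0.0, 0.0]
contact_force: [-0.6, -0.5, -0.5]
gripper_width: 18.2
grasp_force: 59.1
t 11.8 J [ 0.65  0.45 -0.24 -0.   -0.87  1.04] P [550.5  219.38  76.88] xdir 6.9 z [-0. -0. -1.] F [-0.65 -0.49 -0.46] w 18.154275083180984 59.067968130111694
clock: 12.22
position: [550.5, 219.4, 75.3]
ee_rot: [0.998, 0.061, -0.0, 0.0]
contact_force: [0.2, -0.2, -1.6]
gripper_width: 18.1
grasp_force: 59.1
t 12.2 J [ 0.65  0.45 -0.25  0.   -0.87  1.04] P [550.52 219.35  75.35] xdir 6.9 z [-0. -0. -1.] F [ 0.23 -0.24 -1.57] w 18.09748231976339 59.06828999519348
```

```bash
python3 -m creep '{"translation":[[0,0,-0.05],[0.5,0.06,-0.1],[1,0.12,-0.1],[1.5,0.18,-0.1],[2,0.24,-0.1],[2.5,0.31,-0.1],[3,0.37,-0.1],[3.5,0.43,-0.1]],"delta_rot":[[0,0,0],[0,0,0],[0,0,0],[0,0,0],[0,0,0],[0,0,0],[0,0,0],[0,0,0]],"hand":[0.8,0.8,0.8,0.8,0.8,0.8,0.8,0.8]}'; python3 st.py
python3 -m creep '{"translation":[[0.5,0.06,0],[1,0.12,0],[1.5,0.18,0],[2,0.24,0],[2.5,0.31,0],[3,0.37,0],[3.5,0.43,0],[3.5,0.43,0]],"delta_rot":[[0,0,0],[0,0,0],[0,0,0],[0,0,0],[0,0,0],[0,0,0],[0,0,0],[0,0,0]],"hand":[0.8,0.8,0.8,0.8,0.8,0.8,0.8,0.8]}'; python3 st.py
python3 - <<'E'
from h import *
shot('wrist','w4.png')
E
```

```text
clock: 13.22
position: [585.1, 222.9, 75.3]
ee_rot: [0.998, 0.061, -0.001, 0.001]
contact_force: [-7.2, -2.3, 12.6]
gripper_width: 18.4
grasp_force: 60.9
t 13.2 J [ 0.62  0.5  -0.16  0.   -0.91  1.07] P [585.13 222.86  75.34] xdir 7.0 z [-0. -0. -1.] F [-7.17 -2.32 12.62] w 18.40546633545611 60.884934067726135
clock: 14.22
position: [621.0, 227.6, 75.1]
ee_rot: [0.998, 0.061, 0.0, 0.0]
contact_force: [-4.6, -1.6, 6.4]
gripper_width: 18.6
grasp_force: 59.9
t 14.2 J [ 0.6   0.56 -0.06  0.   -0.95  1.1 ] P [620.96 227.57  75.15] xdir 6.9 z [ 0. -0. -1.] F [-4.55 -1.6   6.38] w 18.638937565883833 59.92250740528107
```

View pics/w4.png

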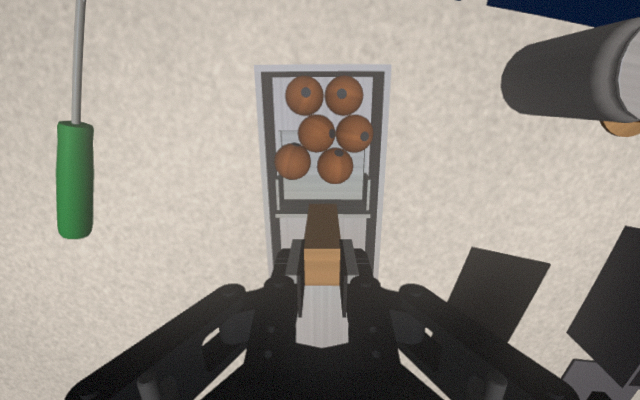

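```bash
python3 -m creep '{"translation":[[0.5,0.06,0],[1,0.12,0],[1.5,0.18,0],[1.7,0.21,0],[1.1,0.14,0.1],[0.5,0.06,0.1],[-0.1,-0.01,0.05],[-0.7,-0.09,0]],"delta_rot":[[0,0,0],[0,0,0],[0,0,0],[0,0,0],[0.61,-4.96,0],[1.22,-9.93,0],[1.83,-14.9,0],[2.44,-19.9,0]],"hand":[0.8,0.8,0.8,0.8,0.8,0.8,0.8,0.8]}'; python3 st.py
python3 -m creep '{"translation":[[-0.2,-0.02,0.2],[-0.2,-0.02,0.8],[-0.2,-0.02,1.5],[-0.2,-0.02,2]],"delta_rot":[[0.37,-3,0],[0.37,-3,0],[0.37,-3,0],[0.37,-3,0]],"hand":[0.8,0.8,0.8,0.8]}'; python3 st.py
python3 - <<'E'
from h import *
shot('wrist','w5.png')
E
```

```text
clock: 15.28
position: [614.7, 228.4, 74.6]
ee_rot: [0.983, 0.059, 0.174, -0.012]
contact_force: [2.0, -1.2, 0.8]
gripper_width: 18.1
grasp_force: 58.9
t 15.3 J [ 0.65  0.41 -0.56  0.55 -0.34  0.54] P [614.69 228.42  74.64] xdir 6.9 z [ 0.34  0.04 -0.94] F [ 2.03 -1.19  0.79] w 18.144999722452077 58.9129900932312
clock: 15.78
position: [612.7, 226.8, 94.2]
ee_rot: [0.978, 0.059, 0.198, -0.012]
contact_force: [-0.2, 0.2, -1.5]
gripper_width: 18.2
grasp_force: 59.1
t 15.8 J [ 0.63  0.37 -0.64  0.74 -0.28  0.37] P [612.7  226.76  94.24] xdir 6.9 z [ 0.39  0.05 -0.92] F [-0.2   0.18 -1.55] w 18.164755257764043 59.05910789966583
```

View pics/w5.png

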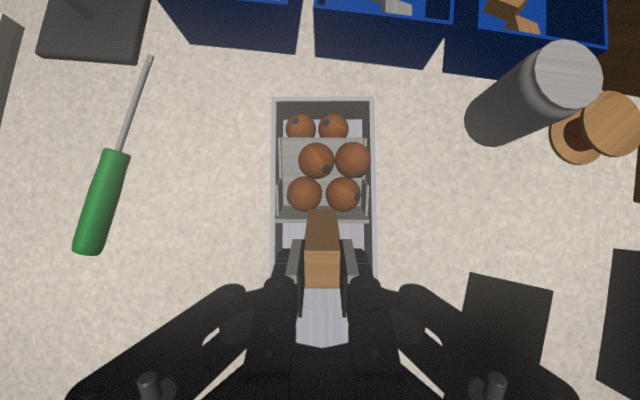

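```bash
python3 -m creep '{"translation":[[0,0,1.5],[0,0,4],[0,0,7],[0,-0.5,9.5],[-0.6,-1.8,10.5],[-1.6,-3.8,10.5],[-2.8,-6.4,10.5],[-4.2,-9.4,10.5]],"delta_rot":[[0,0,0],[0,0,0],[0,0,0],[0,0,0],[0,0,0],[0,0,-1],[0,0,-2],[0,0,-3]],"hand":[0.8,0.8,0.8,0.8,0.8,0.8,0.8,0.8]}'
python3 -m creep '{"translation":[[-1.5,-3.4,0],[-3.2,-6.9,0],[-4.8,-10.4,0],[-6.4,-13.9,0],[-8,-17.4,0],[-9.5,-20.7,0],[-10.6,-23.2,0],[-11.2,-24.5,0]],"delta_rot":[[0,0,-1],[0,0,-2],[0,0,-3],[0,0,-4],[0,0,-5],[0,0,-6],[0,0,-7],[0,0,-7.6]],"hand":[0.8,0.8,0.8,0.8,0.8,0.8,0.8,0.8]}'
python3 st.py; python3 - <<'E'
from h import *
shot('wrist','w6.png')
E
```

```text
clock: 16.82
position: [569.2, 130.6, 198.1]
ee_rot: [0.98, 0.033, 0.198, -0.006]
contact_force: [1.0, 0.4, -1.3]
gripper_width: 18.1
grasp_force: 59.1
clock: 17.82
position: [456.8, -114.3, 198.6]
ee_rot: [0.98, -0.033, 0.198, 0.007]
contact_force: [-0.4, -0.8, -2.1]
gripper_width: 18.0
grasp_force: 59.1
t 17.8 J [ 0.16 -0.08 -0.72  0.17 -0.55  1.21] P [ 456.8  -114.26  198.64] xdir -3.8 z [ 0.39 -0.03 -0.92] F [-0.36 -0.79 -2.05] w 18.04859087149277 59.072869420051575
```

View pics/w6.png

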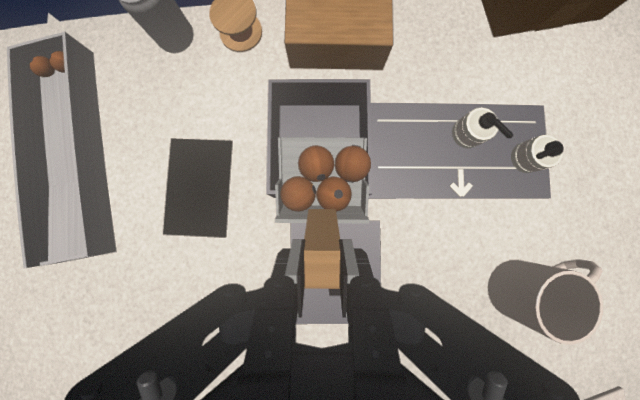

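```bash
python3 -m creep '{"translation":[[0.1,0.1,-2],[0.2,0.2,-4.3],[0.2,0.2,-4.3],[1.1,0.2,-4.8],[2.1,0.1,-5],[3.4,0,-4.6],[4.8,-0.1,-4.4],[6.3,-0.2,-4.3]],"delta_rot":[[0,0,0],[0,0,0],[0,0,0],[0.7,11,0],[1.3,21,0],[1.9,31,0],[2.6,41,0],[3.2,51,0]],"hand":[0.8,0.8,0.8,0.8,0.8,0.8,0.8,0.8]}'
python3 st.py
python3 -m creep '{"translation":[[1.6,-0.1,0.2],[2.8,-0.2,0.2],[2.8,-0.2,0.2],[2.8,-0.2,0.2],[2.8,-0.2,0.2]],"delta_rot":[[0.6,10,0],[1.1,18,0],[1.1,18,0],[1.1,18,0],[1.1,18,0]],"hand":[0.8,0.8,0.8,0.8,0.8]}'
python3 st.py; python3 - <<'E'
from h import *
shot('scene'); c=shot('top')
d=load('scene')
cv2.imwrite('pics/s7.png',np.vstack([cv2.resize(d['im'][120:280,190:440,::-1],(750,480)),]))
E
```

```text
clock: 18.88
position: [524.2, -114.6, 158.5]
ee_rot: [0.97, -0.03, -0.243, -0.007]
contact_force: [0.8, 0.0, -0.3]
gripper_width: 18.3
grasp_force: 59.3
t 18.9 J [ 0.05  0.55  0.08 -0.05 -1.59  1.47] P [ 524.25 -114.57  158.45] xdir -3.6 z [-0.47  0.03 -0.88] F [ 0.81  0.03 -0.28] w 18.31699835758577 59.32400107383728
clock: 19.5
position: [549.7, -116.7, 161.4]
ee_rot: [0.92, -0.029, -0.39, -0.011]
contact_force: [-0.0, -0.1, -0.2]
gripper_width: 18.4
grasp_force: 59.4
t 19.5 J [ 0.04  0.77  0.35 -0.07 -1.95  1.47] P [ 549.75 -116.73  161.35] xdir -3.7 z [-0.72  0.04 -0.7 ] F [-0.05 -0.05 -0.15] w 18.382410122561122 59.371177554130554
```

View pics/s7.png

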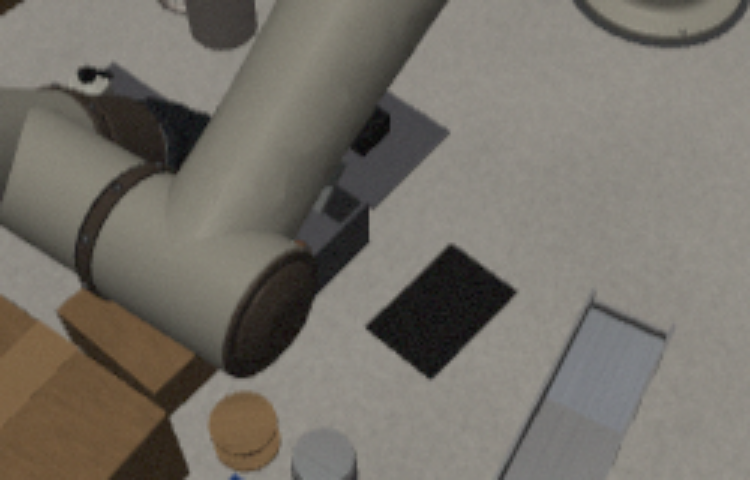

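```bash
python3 -m creep '{"translation":[[0,0,2],[0,0,3],[0,0,3],[0,0,3],[0,0,3],[0,0,3],[0,0,3]],"delta_rot":[[0,0,0],[-0.6,-10,0],[-1.2,-20,0],[-1.9,-30,0],[-2.5,-40,0],[-2.9,-46,0],[-2.9,-46,0]],"hand":[0.8,0.8,0.8,0.8,0.8,0.8,0.8]}'
python3 -m creep '{"translation":[[0,4,0],[0,10,0],[0,16,-1],[0,22,-2],[0,28,-3],[0.1,33.6,-3.5],[0.1,33.6,-3.5],[0.1,33.6,-3.5]],"delta_rot":[[0,0,2],[0,0,4],[0,0,6],[0,0,8],[0,0,10],[0,0,10.6],[0,0,10.6],[0,0,10.6]],"hand":[0.8,0.8,0.8,0.8,0.8,0.8,0.8,0.8]}'
python3 st.py; cat > beads.py <<'E'
from h import *
np.set_printoptions(precision=1,suppress=True)
def beads(c,z=20):
    h=cv2.cvtColor(c['im'],cv2.COLOR_RGB2HSV); m=((h[...,0]<14)&(h[...,1]>110)&(h[...,2]>25)).astype(np.uint8)
    n,_,s,ce=cv2.connectedComponentsWithStats(m); out=[]
    for i in range(1,n):
        if s[i,4]>25: out.append((s[i,4],ce[i],atz(c,[ce[i]],z)[0]))
    return out
if __name__=='__main__':
    for n in('top','wrist','scene'):
        c=shot(n); print(n)
        for a,b,p in beads(c): print(a,b,p)
E
python3 beads.py
```

```text
clock: 20.48
position: [547.6, -116.9, 192.0]
ee_rot: [0.999, -0.032, 0.0, 0.001]
contact_force: [-0.3, -0.4, -1.1]
gripper_width: 18.3
grasp_force: 59.3
clock: 21.48
position: [550.8, 219.5, 153.9]
ee_rot: [0.998, 0.06, -0.001, 0.002]
contact_force: [0.3, -0.3, -2.3]
gripper_width: 18.0
grasp_force: 59.4
t 21.5 J [ 0.65  0.38 -0.15  0.   -1.05  1.04] P [550.84 219.54 153.85] xdir 6.9 z [-0. -0. -1.] F [ 0.33 -0.33 -2.32] w 17.979939778425106 59.44210946559906
top
53 [240.3 143.7] [708.6 227.7  20. ]
56 [229.2 145.4] [704.9 257.1  20. ]
60 [360.1 177.3] [611.3 -82.6  20. ]
66 [377.5 177.8] [ 608.9 -127.8   20. ]
65 [390.3 178.1] [ 607.  -160.9   20. ]
56 [367.1 195.2] [564.2 -99.   20. ]
wrist
511 [300.2  14. ] [705.1 256.5  20. ]
546 [332.8  14. ] [708.7 226.9  20. ]
449 [570.7  27.9] [730.4  -1.3  20. ]
140 [635.3 172.3] [ 603.3 -133.4   20. ]
scene
62 [568.9  31.5] [-790.7  322.4   20. ]
59 [87.5 49.7] [  455.9 -1168.9    20. ]
339 [57.6 67.4] [  587.4 -1170.6    20. ]
51 [31.5 83.3] [  695.5 -1170.1    20. ]
172 [17.7 90.7] [  746.6 -1174.6    20. ]
38 [288.  203.8] [560.3 -99.1  20. ]
39 [355.5 305.7] [701.5 227.7  20. ]
32 [366.6 311. ] [696.7 257.7  20. ]
```

```bash
python3 -m creep '{"translation":[[0,0,-3],[0,0,-5],[0,0,-6.5],[0,0,-7.4],[0,0,-7.8],[0,0,-7.9],[0,0,-7.95],[0,0,-7.95]],"delta_rot":[[0,0,0],[0,0,0],[0,0,0],[0,0,0],[0,0,0],[0,0,0],[0,0,0],[0,0,0]],"hand":[0.8,0.8,0.8,0.8,0.8,0.8,0.8,0.8]}'; python3 st.py
python3 -m creep '{"translation":[[1,0.12,0],[2.2,0.27,0],[3.4,0.42,0],[4.6,0.56,0],[5.8,0.71,0],[6.8,0.84,0],[7.4,0.91,0],[8,0.98,0]],"delta_rot":[[0,0,0],[0,0,0],[0,0,0],[0,0,0],[0,0,0],[0,0,0],[0,0,0],[0,0,0]],"hand":[0.8,0.8,0.8,0.8,0.8,0.8,0.8,0.8]}'; python3 st.py
python3 -m creep '{"translation":[[0.4,0.05,0],[0.8,0.1,0],[1.2,0.15,0],[1.6,0.2,0],[1.9,0.23,0],[2.2,0.27,0],[2.2,0.27,0]],"delta_rot":[[0,0,0],[0,0,0],[0,0,0],[0,0,0],[0,0,0],[0,0,0],[0,0,0]],"hand":[0.8,0.8,0.8,0.8,0.8,0.8,0.8]}'; python3 st.py; python3 - <<'E'
from beads import *
for a,b,p in beads(shot('wrist')): print(a,b,p)
E
```

```text
clock: 22.62
position: [550.4, 218.6, 76.8]
ee_rot: [0.998, 0.06, -0.001, 0.002]
contact_force: [-4.8, -1.9, 9.3]
gripper_width: 18.1
grasp_force: 60.6
t 22.6 J [ 0.65  0.45 -0.24  0.   -0.88  1.04] P [550.35 218.63  76.76] xdir 6.9 z [-0. -0. -1.] F [-4.83 -1.91  9.35] w 18.145642791605248 60.57225465774536
clock: 23.62
position: [630.5, 229.9, 81.1]
ee_rot: [0.998, 0.061, 0.0, 0.001]
contact_force: [-16.5, 1.2, 29.8]
gripper_width: 18.6
grasp_force: 62.7
t 23.6 J [ 0.59  0.56 -0.03  0.   -0.98  1.1 ] P [630.54 229.89  81.14] xdir 7.0 z [ 0. -0. -1.] F [-16.48   1.17  29.77] w 18.574416659439883 62.72369027137756
clock: 24.5
position: [652.2, 232.7, 82.4]
ee_rot: [0.998, 0.061, 0.0, 0.001]
contact_force: [-14.9, 0.8, 27.1]
gripper_width: 18.0
grasp_force: 62.2
t 24.5 J [ 0.58  0.6   0.03  0.   -1.01  1.12] P [652.21 232.68  82.36] xdir 7.0 z [ 0. -0. -1.] F [-14.85   0.84  27.1 ] w 18.04195920347569 62.20564842224121
391 [299.3 140.1] [701.6 256.   20. ]
421 [338.2 139.4] [705.8 225.9  20. ]
```

```bash
python3 - <<'E'
from h import *
np.set_printoptions(precision=1,suppress=True)
c=load('wrist');P=cloud(c); cv2.imwrite('pics/w8.png',cv2.resize(c['im'][80:300,220:420,::-1],(600,660))[:600])
s=read_state();m=R.from_quat(s['ee_rot']).as_matrix();
for v in range(95,225,6):
    q=(P[v,310:334]-np.array(s['position']))@m; q=np.median(q,0); print(v,q, end=' | ')
    q=(P[v,284]-np.array(s['position']))@m;print(q)
E
```

```text
95 [85.8  0.1 81.8] | [ 85.9 -30.3  82. ]
101 [81.1  0.1 81.9] | [ 81.2 -30.5  81.7]
107 [76.4  0.1 81.8] | [ 76.5 -30.7  82.4]
113 [71.6  0.1 82.2] | [ 71.7 -30.8  81.2]
119 [69.6  0.2 32.2] | [ 69.7 -24.7  31.7]
125 [62.4  0.1 75.8] | [ 62.4 -30.5  76.1]
131 [59.6  0.1 55. ] | [ 59.6 -28.   55.1]
137 [55.3  0.1 53.1] | [ 55.4 -27.9  53. ]
143 [50.9  0.1 53.2] | [ 51.  -27.9  52.2]
149 [45.9  0.1 56.2] | [ 45.9 -28.6  56.2]
155 [37.8  0.1 75.5] | [ 37.6 -31.5  77. ]
161 [33.   0.1 73.8] | [ 33.2 -31.3  73.3]
167 [28.1  0.1 73. ] | [ 28.2 -31.4  72.5]
173 [23.1  0.1 72.1] | [ 23.3 -31.4  71.6]
179 [18.3  0.1 70.8] | [ 18.3 -31.5  70.5]
185 [13.2  0.1 70.2] | [ 13.3 -31.6  69.9]
191 [ 8.2  0.1 69.2] | [  8.3 -31.7  68.7]
197 [ 3.1  0.1 68.2] | [  3.4 -31.7  67.3]
203 [-1.9 -0.  67. ] | [ -1.6 -31.8  66.3]
209 [-7.   0.1 66. ] | [ -6.5 -31.8  64.9]
215 [-12.1   0.1  65.1] | [-12.4 -32.2  65.7]
221 [-17.3   0.1  64.1] | [-16.9 -32.1  63.3]
```

View pics/w8.png

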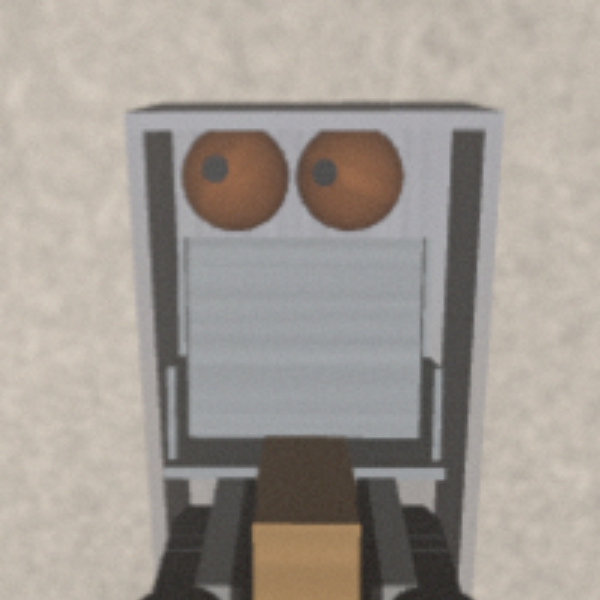

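```bash
python3 -m creep '{"translation":[[0,0,0.6],[-0.5,-0.06,1.5],[-1.26,-0.15,1.5],[-1.26,-0.15,1.5],[-1.26,-0.15,1.5]],"delta_rot":[[0,0,0],[0.6,-5,0],[1.3,-10.5,0],[1.3,-10.5,0],[1.3,-10.5,0]],"hand":[0.8,0.8,0.8,0.8,0.8]}'; python3 st.py; cat > tilt.py <<'E'
from h import *
np.set_printoptions(precision=1,suppress=True)
c=shot('wrist');P=cloud(c);s=read_state();m=R.from_quat(s['ee_rot']).as_matrix()
q=((P[158:205,300:340].reshape(-1,3))-np.array(s['position']))
l=q@m; k=(l[:,2]>60)&(l[:,2]<90); f=np.polyfit(l[k,0],l[k,2],1); w=q[k]; g=np.polyfit(np.hypot(w[:,0],w[:,1])*np.sign(w[:,0]),w[:,2],1)
print('in-hand slope',np.degrees(np.arctan(f[0])),f,'world slope',np.degrees(np.arctan(g[0])), k.sum())
v=np.arange(110,170);a=(P[v,300:340]-np.array(s['position']))@m
print(np.c_[v,np.median(a,1)[:,[0,2]]][::4])
E
python3 tilt.py
```

```text
clock: 25.18
position: [640.8, 230.6, 89.7]
ee_rot: [0.994, 0.06, 0.092, -0.005]
contact_force: [-1.1, 0.3, 0.5]
gripper_width: 18.1
grasp_force: 58.9
t 25.2 J [ 0.62  0.49 -0.2   0.14 -0.72  0.97] P [640.83 230.64  89.71] xdir 6.9 z [ 0.18  0.02 -0.98] F [-1.05  0.29  0.52] w 18.138890311358036 58.902894258499146
in-hand slope 9.277012685531174 [ 0.2 66.9] world slope 1.2084463756862849 1876
[[110.   73.3 104.2]
 [114.   71.9  53.2]
 [118.   68.5  62.7]
 [122.   63.9  87.3]
 [126.   61.7  73.4]
 [130.   58.8  70.5]
 [134.   55.8  68.4]
 [138.   52.7  68.6]
 [142.   49.5  68.4]
 [146.   46.3  68.7]
 [150.   42.6  71.4]
 [154.   35.9  90.8]
 [158.   35.7  72.9]
 [162.   32.4  72.2]
 [166.   29.1  71.6]]
```

```bash
python3 -m creep '{"translation":[[0,0,-0.5],[0,0,-1],[0,0,-1.35],[0,0,-1.4],[0.4,0.05,-1.4],[0.8,0.1,-1.4],[1.2,0.15,-1.4],[1.6,0.2,-1.4]],"delta_rot":[[-0.1,0.8,0],[-0.1,0.8,0],[-0.1,0.8,0],[-0.1,0.8,0],[-0.1,0.8,0],[-0.1,0.8,0],[-0.1,0.8,0],[-0.1,0.8,0]],"hand":[0.8,0.8,0.8,0.8,0.8,0.8,0.8,0.8]}'; python3 st.py
python3 -m creep '{"translation":[[0.4,0.05,0],[0.8,0.1,0],[1.2,0.15,0],[1.5,0.18,0],[1.5,0.18,0]],"delta_rot":[[0,0,0],[0,0,0],[0,0,0],[0,0,0],[0,0,0]],"hand":[0.8,0.8,0.8,0.8,0.8]}'; python3 st.py; python3 tilt.py
```

```text
clock: 26.22
position: [656.5, 232.4, 75.4]
ee_rot: [0.995, 0.06, 0.084, -0.004]
contact_force: [0.2, 0.7, -1.4]
gripper_width: 17.9
grasp_force: 58.9
t 26.2 J [ 0.61  0.53 -0.16  0.12 -0.73  1.  ] P [656.5  232.38  75.37] xdir 6.9 z [ 0.17  0.02 -0.99] F [ 0.19  0.66 -1.38] w 17.92498685273235 58.85277986526489
clock: 26.85
position: [670.1, 233.7, 74.9]
ee_rot: [0.995, 0.06, 0.083, -0.004]
contact_force: [-4.2, -0.9, -0.1]
gripper_width: 18.1
grasp_force: 59.2
t 26.9 J [ 0.6   0.56 -0.12  0.12 -0.75  1.01] P [670.15 233.72  74.92] xdir 6.9 z [ 0.16  0.02 -0.99] F [-4.2  -0.94 -0.07] w 18.091968307746455 59.15616989135742
in-hand slope 9.792275156496844 [ 0.2 67.2] world slope -0.2962131842215476 835
[[110.   73.8  88.2]
 [114.   70.6  87.4]
 [118.   67.3  87. ]
 [122.   64.   86.5]
 [126.   60.8  85.7]
 [130.   57.4  85.5]
 [134.   54.2  84.7]
 [138.   50.9  84.2]
 [142.   47.5  83.6]
 [146.   44.2  83. ]
 [150.   40.8  82.8]
 [154.   46.1  32.8]
 [158.   35.8  72.2]
 [162.   36.6  52. ]
 [166.   34.1  48.9]]
```

```bash
python3 -m creep '{"translation":[[-0.3,-0.04,0],[-0.7,-0.09,0],[-1.05,-0.13,-0.1],[-1.4,-0.17,-0.1],[-1.4,-0.17,0.4],[-1.4,-0.17,1.2],[-1.4,-0.17,2.4],[-1.4,-0.17,2.4]],"delta_rot":[[0.37,-3,0],[0.73,-6,0],[1.1,-9,0],[1.46,-11.9,0],[1.46,-11.9,0],[1.46,-11.9,0],[1.46,-11.9,0],[1.46,-11.9,0]],"hand":[0.8,0.8,0.8,0.8,0.8,0.8,0.8,0.8]}'; python3 st.py;python3 tilt.py; python3 - <<'E'
from beads import *
for a,b,p in beads(load('wrist')): print(a,b,deep(load('wrist'),[b]))
E
```

```text
clock: 27.9
position: [657.3, 232.7, 100.3]
ee_rot: [0.98, 0.058, 0.188, -0.011]
contact_force: [-5.4, -1.8, 2.0]
gripper_width: 18.4
grasp_force: 59.4
t 27.9 J [ 0.63  0.43 -0.44  0.47 -0.41  0.65] P [657.33 232.66 100.29] xdir 6.8 z [ 0.37  0.04 -0.93] F [-5.36 -1.78  1.99] w 18.386777467316044 59.424142241477966
in-hand slope 10.229141373913894 [ 0.2 66.8] world slope 11.317772847437341 1563
[[110.   73.  135.9]
 [114.   69.2 134.3]
 [118.   65.4 132.5]
 [122.   61.6 131.1]
 [126.   57.8 129.7]
 [130.   54.  128.5]
 [134.   50.2 126.8]
 [138.   46.4 125.2]
 [142.   42.7 123.9]
 [146.   38.9 122.2]
 [150.   43.3  70.2]
 [154.   40.2  69. ]
 [158.   36.   73.5]
 [162.   32.8  72.7]
 [166.   29.5  72.2]]
103 [576.2 185.8] [[726.3  -7.3  16.4]]
644 [334.8 210.9] [[674.6 224.3  63.4]]
566 [298.3 211.8] [[670.6 251.8  64. ]]
```

```bash
python3 -m creep '{"translation":[[-0.5,-0.06,0],[-1.2,-0.15,0.5],[-1.8,-0.2,2],[-2,-0.2,4.5],[-2,-0.2,7],[-2.4,-1,9],[-3.2,-3,10],[-4.5,-6,10]],"delta_rot":[[0,0,0],[0,0,0],[0.25,-2,0],[0.5,-4,0],[0.6,-5,0],[0.6,-5,0],[0.6,-5,0],[0.6,-5,0]],"hand":[0.8,0.8,0.8,0.8,0.8,0.8,0.8,0.8]}'
python3 -m creep '{"translation":[[-1.6,-3.3,0],[-3.2,-6.8,0],[-4.8,-10.3,0],[-6.4,-13.8,0],[-8,-17.3,0],[-9.6,-20.8,0],[-11.2,-24.3,0],[-12.8,-26.8,0]],"delta_rot":[[0,0,-1.3],[0,0,-2.6],[0,0,-3.9],[0,0,-5.2],[0,0,-6.5],[0,0,-7.8],[0,0,-9.1],[0,0,-10.5]],"hand":[0.8,0.8,0.8,0.8,0.8,0.8,0.8,0.8]}'
python3 -m creep '{"translation":[[-1.2,-1,0],[-2,-1.6,0],[-2.4,-1.6,0],[-2.4,-1.6,0]],"delta_rot":[[0,0,0],[0,0,0],[0,0,0],[0,0,0]],"hand":[0.8,0.8,0.8,0.8]}'
python3 st.py;python3 tilt.py; python3 - <<'E'
from beads import *
for a,b,p in beads(load('wrist')): print(a,b,deep(load('wrist'),[b]))
E
```

```text
clock: 28.95
position: [612.6, 173.2, 201.4]
ee_rot: [0.971, 0.059, 0.232, -0.014]
contact_force: [1.2, -0.2, -1.9]
gripper_width: 18.1
grasp_force: 58.9
clock: 29.95
position: [483.4, -96.7, 200.0]
ee_rot: [0.972, -0.032, 0.231, 0.008]
contact_force: [1.1, -0.4, 0.0]
gripper_width: 18.0
grasp_force: 58.9
clock: 30.45
position: [460.0, -111.3, 199.5]
ee_rot: [0.972, -0.031, 0.231, 0.008]
contact_force: [0.2, 0.4, -1.6]
gripper_width: 18.5
grasp_force: 58.9
t 30.4 J [ 0.17 -0.1  -0.79  0.25 -0.44  1.13] P [ 460.03 -111.34  199.46] xdir -3.6 z [ 0.45 -0.03 -0.89] F [ 0.21  0.4  -1.58] w 18.456093550772973 58.89712393283844
in-hand slope 8.964156420073484 [ 0.2 66.9] world slope 17.622691819308088 1484
[[110.   70.3 220.6]
 [114.   64.9 231.3]
 [118.   59.1 242.4]
 [122.   55.  223.7]
 [126.   50.1 220.7]
 [130.   44.1 231. ]
 [134.   38.1 237. ]
 [138.   33.  234.5]
 [142.   27.9 232. ]
 [146.   22.7 229.8]
 [150.   17.8 226.9]
 [154.   12.8 224.2]
 [158.   35.8  72.5]
 [162.   32.6  71.9]
 [166.   29.3  71.4]]
31 [516.3   3.3] [[ 731.7 -372.8   77.8]]
221 [292.6 123.3] [[607.3 -83.8  31.2]]
263 [327.  124.4] [[ 603.2 -127.8   30.8]]
245 [352.  123.8] [[ 602.  -159.9   30.7]]
38 [306.7 152. ] [[568.3 -99.7  30.4]]
734 [309.5 207.9] [[ 482.  -103.8  166.2]]
789 [345.  208.5] [[ 479.8 -130.5  166.1]]
```

```bash
python3 -m creep '{"translation":[[0.8,-0.1,-1.7],[1.5,-0.2,-3.3],[2.5,-0.2,-3.9],[3.7,-0.3,-4.8],[5,-0.4,-4.8],[6.4,-0.5,-4.8],[7.8,-0.6,-4.8],[9.3,-0.7,-4.9]],"delta_rot":[[0,0,0],[0,0,0],[0.7,10.5,0],[1.3,20.5,0],[1.9,30.5,0],[2.5,40.5,0],[3.2,50.5,0],[3.8,60.5,0]],"hand":[0.8,0.8,0.8,0.8,0.8,0.8,0.8,0.8]}'
python3 st.py
python3 -m creep '{"translation":[[0,0,0],[0,0,0],[0,0,0],[0,0,0],[0,0,3],[0,0,5],[0,0,7],[0,0,9]],"delta_rot":[[0,0,0],[0,0,0],[0,0,0],[0,0,0],[0,0,0],[-0.6,-10,0],[-1.2,-20,0],[-1.9,-30,0]],"hand":[0.8,0.8,0.8,0.8,0.8,0.8,0.8,0.8]}'
python3 -m creep '{"translation":[[-3,5,0],[-5,10,0],[-6,14,0],[-6,16.5,0],[-6,16.5,0],[-6,16.5,0]],"delta_rot":[[-0.6,-10,0],[-0.9,-14.5,0],[-0.9,-14.5,0],[-0.9,-14.5,0],[-0.9,-14.5,0],[-0.9,-14.5,0]],"hand":[0.8,0.8,0.8,0.8,0.8,0.8]}'
python3 st.py; python3 tilt.py; python3 - <<'E'
from beads import *
for n in ('top','scene'):
  for a,b,p in beads(shot(n)):
    if 300<p[0]<800: print(n,a,b,p)
E
```

```text
clock: 31.5
position: [555.3, -118.5, 150.2]
ee_rot: [0.956, -0.029, -0.293, -0.008]
contact_force: [0.7, -1.2, -1.6]
gripper_width: 18.6
grasp_force: 59.0
t 31.5 J [ 0.04  0.67  0.23 -0.06 -1.72  1.48] P [ 555.26 -118.49  150.17] xdir -3.6 z [-0.56  0.03 -0.83] F [ 0.69 -1.24 -1.64] w 18.555473577587478 58.987446427345276
clock: 32.5
position: [552.8, -118.8, 243.5]
ee_rot: [0.999, -0.031, -0.029, 0.0]
contact_force: [-0.4, 1.0, -0.3]
gripper_width: 18.3
grasp_force: 59.0
clock: 33.25
position: [492.3, 45.8, 241.0]
ee_rot: [0.995, -0.032, 0.093, 0.004]
contact_force: [-0.5, 0.2, -0.5]
gripper_width: 18.0
grasp_force: 59.2
t 33.2 J [ 0.49  0.03 -0.42  0.12 -0.96  0.96] P [492.3   45.79 240.99] xdir -3.6 z [ 0.19 -0.01 -0.98] F [-0.46  0.2  -0.55] w 17.952094429239665 59.220460653305054
in-hand slope 8.840507497114707 [ 0.2 66.5] world slope 1.8575534821828743 1873
[[110.   69.3 258. ]
 [114.   63.8 256.9]
 [118.   58.4 255.6]
 [122.   53.  254.5]
 [126.   47.7 250.6]
 [130.   42.3 249.5]
 [134.   36.9 248.6]
 [138.   31.4 247.4]
 [142.   25.9 246.4]
 [146.   20.4 245.4]
 [150.   14.9 244.4]
 [154.   39.   72.8]
 [158.   35.7  72.5]
 [162.   32.5  71.6]
 [166.   29.2  71.2]]
top 117 [364.4 180.7] [602.  -93.3  20. ]
top 117 [385.4 178.3] [ 607.  -148.1   20. ]
top 58 [366.1 198.1] [556.7 -96.2  20. ]
top 63 [389.6 201.4] [ 546.4 -156.6   20. ]
scene 146 [81.4 52.8] [  481.8 -1171.8    20. ]
scene 480 [35.7 79.5] [  674.6 -1176.1    20. ]
scene 45 [276.8 190.3] [ 542. -156.   20.]
scene 39 [290.  202.1] [552.3 -97.9  20. ]
scene 39 [280.4 209.8] [ 589.6 -104.    20. ]
```

```bash
python3 -m creep '{"translation":[[0.5,0.1,-4],[1.2,0.26,-9],[1.2,0.26,-13],[1.2,0.26,-15.5],[1.2,0.26,-16.5],[1.2,0.26,-16.7],[1.2,0.26,-16.7]],"delta_rot":[[0.1,1.7,-2.9],[0.1,1.7,-2.9],[0.1,1.7,-2.9],[0.1,1.7,-2.9],[0.1,1.7,-2.9],[0.1,1.7,-2.9],[0.1,1.7,-2.9]],"hand":[0.8,0.8,0.8,0.8,0.8,0.8,0.8]}'; python3 st.py
python3 -m creep '{"translation":[[0,0,-0.1],[0,0,-0.2],[0,0,-0.2]],"delta_rot":[[0,0,0],[0,0,0],[0,0,0]],"hand":[0.8,0.8,0.8]}'; python3 st.py; python3 tilt.py
```

```text
clock: 34.28
position: [505.8, 49.1, 74.2]
ee_rot: [0.995, -0.057, 0.079, 0.005]
contact_force: [0.4, -0.0, -0.7]
gripper_width: 18.1
grasp_force: 59.2
t 34.3 J [ 0.47  0.27 -0.64  0.17 -0.54  0.84] P [505.81  49.13  74.23] xdir -6.5 z [ 0.16 -0.02 -0.99] F [ 0.4 -0.  -0.7] w 18.105738092454242 59.18725669384003
clock: 34.65
position: [505.0, 49.0, 71.5]
ee_rot: [0.995, -0.057, 0.078, 0.006]
contact_force: [0.0, 0.4, -0.9]
gripper_width: 18.3
grasp_force: 59.2
t 34.6 J [ 0.47  0.27 -0.64  0.17 -0.54  0.84] P [504.98  48.98  71.45] xdir -6.5 z [ 0.15 -0.02 -0.99] F [ 0.02  0.36 -0.88] w 18.25359499292817 59.18860137462616
in-hand slope 8.809745461516753 [ 0.2 66.7] world slope 0.14244300370187377 1870
[[110.   74.1  83.7]
 [114.   70.9  83. ]
 [118.   67.8  79.6]
 [122.   64.7  79. ]
 [126.   61.5  78.4]
 [130.   58.3  78. ]
 [134.   55.   77.6]
 [138.   51.8  77.1]
 [142.   48.6  76.4]
 [146.   45.4  75.8]
 [150.   42.1  75.5]
 [154.   39.2  73. ]
 [158.   36.   72.3]
 [162.   32.7  71.7]
 [166.   29.4  71.1]]
```

```bash
python3 -m creep '{"translation":[[0,0,-0.1],[0,0,-0.1],[0,0,-0.1],[0,0,-0.1],[0,0,-0.1],[-0.5,0,3],[-1,0,7],[-1.2,0,12]],"delta_rot":[[0,0,0],[0,0,0],[0,0,0],[0,0,0],[0,0,0],[0,0,0],[0,0,0],[0.5,5,0]],"hand":[2.5,3.5,5,5,5,5,5,5]}'
python3 -m creep '{"translation":[[0,-4,0],[-3,-9,0],[-6,-14,0],[-9.5,-17.9,0],[-9.5,-17.9,0],[-9.5,-17.9,0]],"delta_rot":[[0.5,4,2],[0.5,4,3],[0.5,4,3],[0.5,4,3],[0.5,4,3],[0.5,4,3]],"hand":[6,6,6,6,6,6]}'
python3 st.py; python3 - <<'E'
from h import *
np.set_printoptions(precision=1,suppress=True)
c=shot('top');d=shot('wrist')
cv2.imwrite('pics/t9.png',cv2.resize(c['im'][130:255,215:500,::-1],(798,350),interpolation=cv2.INTER_CUBIC))
for n,c in(('top',c),('wrist',d)):
  P=cloud(c).reshape(-1,3)
  # scoop pieces
  for lab,lo,hi in(('grip',98,115),('rear',36,46),):
    k=(P[:,2]>lo)&(P[:,2]<hi)&(P[:,0]>450)&(P[:,0]<600)&(P[:,1]>0)&(P[:,1]<95);q=P[k]
    if len(q)>5: print(n,lab,np.median(q,0),cv2.minAreaRect(q[:,:2].astype(np.float32)))
  k=(P[:,2]>25)&(P[:,2]<50)&(P[:,0]>360)&(P[:,0]<450)&(P[:,1]>-190)&(P[:,1]<-70);q=P[k]
  if len(q)>5:print(n,'lidbar',len(q),np.median(q,0),cv2.minAreaRect(q[:,:2].astype(np.float32)))
E
```

```text
clock: 35.7
position: [489.4, 48.2, 191.0]
ee_rot: [0.998, -0.056, 0.031, 0.005]
contact_force: [1.7, -0.1, -0.4]
gripper_width: 50.1
grasp_force: 0.0
clock: 36.45
position: [398.3, -130.2, 191.5]
ee_rot: [1.0, -0.031, -0.0, 0.001]
contact_force: [0.3, -0.2, 1.1]
gripper_width: 60.1
grasp_force: 0.0
t 36.5 J [ 0.08  0.04 -0.49  0.   -1.04  1.43] P [ 398.27 -130.16  191.49] xdir -3.5 z [-0. -0. -1.] F [ 0.25 -0.21  1.14] w 60.134667894395065 0.0
top grip [496.4  48.8 108.2] ((496.22625732421875, 49.89122772216797), (19.62590789794922, 21.953067779541016), 81.85753631591797)
top rear [499.   37.3  39.5] ((500.7355041503906, 48.975852966308594), (68.63299560546875, 9.355124473571777), 84.34308624267578)
wrist grip [495.   47.1 107.2] ((495.0578308105469, 50.0294189453125), (23.1083984375, 22.148548126220703), 83.04954528808594)
wrist rear [493.8  38.8  40.1] ((492.5772399902344, 28.107149124145508), (26.883073806762695, 20.276132583618164), 84.5745620727539)
wrist lidbar 642 [ 401.7 -127.9   39.3] ((400.47918701171875, -127.79297637939453), (17.268735885620117, 44.35559844970703), 86.44353485107422)
```

View pics/t9.png

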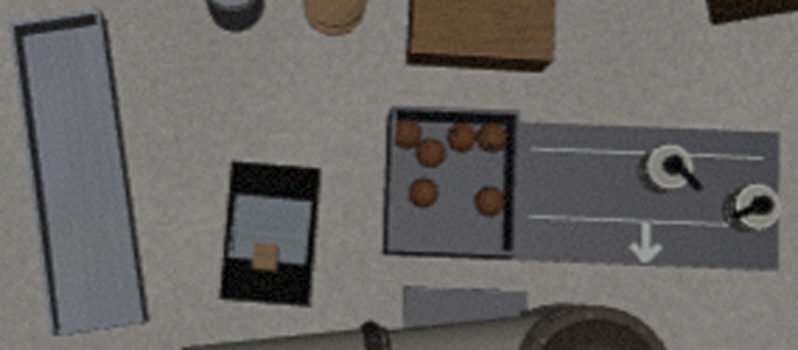

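```bash
python3 -m creep '{"translation":[[0.2,0.2,-6],[0.2,0.2,-11],[0.2,0.2,-15],[0.2,0.2,-17],[0.2,0.2,-17.6],[0.2,0.2,-17.6],[0.2,0.2,-17.6],[0.2,0.2,-17.6]],"delta_rot":[[0,0,0],[0,0,0],[0,0,0],[0,0,0],[0,0,0],[0,0,0],[0,0,0],[0,0,0]],"hand":[6,6,6,6,6,6,6,0.5]}'
python3 -m creep '{"translation":[[0,0,0],[0,0,0],[0,0,0],[0,0,0],[0,0,0],[0,0,0],[0,0,0]],"delta_rot":[[0,0,0],[0,0,0],[0,0,0],[0,0,0],[0,0,0],[0,0,0],[0,0,0]],"hand":[0.5,0.5,0.5,0.5,0.5,0.5,0.5]}'; python3 st.py
python3 -m creep '{"translation":[[0,0,2],[0,0,5],[0,0,9],[3,0.2,9.5],[8,0.5,9.5],[13,0.8,9.5],[16,1,9.5],[16,1,9.5]],"delta_rot":[[0,0,0],[0,0,0],[0,0,0],[0,0,0],[0,0,0],[0,0,0],[0,0,0],[0,0,0]],"hand":[0.5,0.5,0.5,0.5,0.5,0.5,0.5,0.5]}'; python3 st.py
```

```text
clock: 37.55
position: [400.7, -128.0, 16.1]
ee_rot: [1.0, -0.031, 0.0, 0.001]
contact_force: [0.4, -0.0, -1.0]
gripper_width: 43.0
grasp_force: 0.0
clock: 38.42
position: [400.7, -128.0, 15.9]
ee_rot: [1.0, -0.03, -0.0, 0.001]
contact_force: [-2.0, 1.1, 6.7]
gripper_width: 5.2
grasp_force: 3.0
t 38.4 J [ 0.08  0.31 -0.72  0.   -0.54  1.43] P [ 400.66 -128.04   15.86] xdir -3.5 z [-0. -0. -1.] F [-2.04  1.05  6.71] w 5.214894282616984 2.9714164394317777
clock: 39.42
position: [561.3, -117.9, 109.2]
ee_rot: [1.0, -0.031, -0.001, 0.001]
contact_force: [-1.1, 0.2, 0.1]
gripper_width: 5.0
grasp_force: 0.0
t 39.4 J [ 0.08  0.39 -0.26  0.   -0.93  1.43] P [ 561.31 -117.89  109.17] xdir -3.5 z [-0. -0. -1.] F [-1.15  0.18  0.1 ] w 4.982521022838341 0.0
```

```bash
python3 -m creep '{"translation":[[0,0,3],[-5,-0.4,8.2],[-11,-0.8,8.2],[-16.1,-1,8.2],[-16.1,-1,8.2],[-16.1,-1,8.2]],"delta_rot":[[0,0,0],[0,0,0],[0,0,0],[0,0,0],[0,0,0],[0,0,0]],"hand":[6,6,6,6,6,6]}'; python3 st.py; cat > lid.py <<'E'
from h import *
np.set_printoptions(precision=1,suppress=True)
c=shot('wrist'); P=cloud(c).reshape(-1,3)
R0=(P[:,0]>320)&(P[:,0]<480)&(P[:,1]>-210)&(P[:,1]<-50)
q=P[(P[:,2]>28)&(P[:,2]<60)&R0];print('bar',len(q),np.median(q[:,2]),cv2.minAreaRect(q[:,:2].astype(np.float32)))
q=P[(P[:,2]>33)&(P[:,2]<60)&R0];print('bartop',len(q),np.median(q[:,2]),cv2.minAreaRect(q[:,:2].astype(np.float32)))
h=cv2.cvtColor(c['im'],cv2.COLOR_RGB2GRAY).reshape(-1)
q=P[(P[:,2]>4)&(P[:,2]<16)&R0&(h<110)];print('plate',len(q),np.median(q[:,2]),cv2.minAreaRect(q[:,:2].astype(np.float32)))
E
python3 lid.py
```

```text
clock: 40.17
position: [398.8, -128.2, 192.6]
ee_rot: [1.0, -0.031, -0.0, 0.001]
contact_force: [0.0, -0.1, 0.5]
gripper_width: 60.0
grasp_force: 0.0
t 40.2 J [ 0.08  0.04 -0.49  0.   -1.05  1.43] P [ 398.76 -128.19  192.63] xdir -3.5 z [-0. -0. -1.] F [ 0.02 -0.09  0.46] w 60.0401022069789 0.0
bar 622 39.29880843207167 ((400.38671875, -128.43946838378906), (17.193645477294922, 44.46118927001953), 86.24526977539062)
bartop 606 39.310714354001306 ((400.3812255859375, -128.4797821044922), (17.14090919494629, 44.49715805053711), 86.01205444335938)
plate 423 9.294373122898833 ((379.9205627441406, -127.33989715576172), (110.47720336914062, 85.32131958007812), 86.48117065429688)
```

```bash
python3 -m creep '{"translation":[[0.2,0,-6],[0.2,0,-11],[0.2,0,-15],[0.2,0,-17.5],[0.2,0,-18.1],[0.2,0,-18.1],[0.2,0,-18.1],[0.2,0,-18.1]],"delta_rot":[[0,0,0],[0,0,0],[0,0,0],[0,0,0],[0,0,0],[0,0,0],[0,0,0],[0,0,0]],"hand":[6,6,6,6,6,6,6,0.5]}'
python3 -m creep '{"translation":[[0,0,0],[0,0,0],[0,0,0],[0,0,0],[0,0,0],[0,0,0],[0,0,0]],"delta_rot":[[0,0,0],[0,0,0],[0,0,0],[0,0,0],[0,0,0],[0,0,0],[0,0,0]],"hand":[0.5,0.5,0.5,0.5,0.5,0.5,0.5]}'; python3 st.py
python3 -m creep '{"translation":[[0,0,0.5],[0,0,2],[0,0,2],[0,0,2]],"delta_rot":[[0,0,0],[0,0,0],[0,0,0],[0,0,0]],"hand":[0.5,0.5,0.5,0.5]}'; python3 st.py
```

```text
clock: 41.22
position: [401.7, -128.0, 12.1]
ee_rot: [1.0, -0.031, 0.0, 0.001]
contact_force: [-0.4, 0.3, -0.7]
gripper_width: 43.4
grasp_force: 0.0
clock: 42.1
position: [401.2, -128.1, 12.0]
ee_rot: [1.0, -0.03, -0.0, 0.001]
contact_force: [-2.2, 0.3, 5.3]
gripper_width: 15.1
grasp_force: 58.5
t 42.1 J [ 0.08  0.32 -0.72  0.   -0.53  1.43] P [ 401.24 -128.1    12.02] xdir -3.5 z [-0. -0. -1.] F [-2.18  0.31  5.28] w 15.090631682608175 58.52868318557739
clock: 42.6
position: [400.6, -128.1, 31.0]
ee_rot: [1.0, -0.031, -0.001, 0.001]
contact_force: [0.1, -0.4, -0.3]
gripper_width: 15.2
grasp_force: 58.7
t 42.6 J [ 0.08  0.28 -0.7   0.   -0.59  1.43] P [ 400.56 -128.06   30.98] xdir -3.5 z [-0. -0. -1.] F [ 0.09 -0.42 -0.32] w 15.227727737959675 58.67747604846954
```

```bash
python3 -m creep '{"translation":[[0,0,4],[0,0,8],[4,0.2,8],[9,0.5,8],[14,0.9,8],[16,1,8],[16,1,8],[16,1,8]],"delta_rot":[[0,0,0],[0,0,0],[0,0,0],[0,0,0],[0,0,0],[0,0,0],[0,0,0],[0,0,0]],"hand":[0.5,0.5,0.5,0.5,0.5,0.5,0.5,0.5]}'; python3 st.py
python3 -m creep '{"translation":[[0,0,-1.2],[0,0,-2.2],[0,0,-2.6],[0,0,-2.9],[0,0,-3.1],[0,0,-3.2],[0,0,-3.2]],"delta_rot":[[0,0,0],[0,0,0],[0,0,0],[0,0,0],[0,0,0],[0,0,0],[0,0,0]],"hand":[0.5,0.5,0.5,0.5,0.5,0.5,0.5]}'; python3 st.py
```

```text
clock: 43.6
position: [559.5, -118.1, 110.3]
ee_rot: [1.0, -0.031, -0.002, 0.001]
contact_force: [-0.1, 0.5, -0.9]
gripper_width: 15.5
grasp_force: 58.9
t 43.6 J [ 0.08  0.39 -0.26  0.   -0.93  1.43] P [ 559.45 -118.1   110.26] xdir -3.5 z [-0. -0. -1.] F [-0.14  0.46 -0.86] w 15.455649631675188 58.89393925666809
clock: 44.48
position: [561.0, -118.1, 79.3]
ee_rot: [1.0, -0.031, -0.001, 0.001]
contact_force: [-0.0, 0.7, 0.5]
gripper_width: 15.1
grasp_force: 58.9
t 44.5 J [ 0.08  0.42 -0.29  0.   -0.86  1.43] P [ 561.01 -118.08   79.33] xdir -3.5 z [-0. -0. -1.] F [-0.02  0.68  0.48] w 15.11567193992151 58.901259899139404
```

Next I'll press the lid gently home, release it, and check its height.

```bash
python3 -m creep '{"translation":[[0,0,-0.1],[0,0,-0.2],[0,0,-0.25],[0,0,-0.25]],"delta_rot":[[0,0,0],[0,0,0],[0,0,0],[0,0,0]],"hand":[0.5,0.5,0.5,0.5]}'; python3 st.py
python3 -m creep '{"translation":[[0,0,0],[0,0,0],[0,0,0],[0,0,0],[0,0,4],[0,0,8],[0,0,13],[0,0,18]],"delta_rot":[[0,0,0],[0,0,0],[0,0,0],[0,0,0],[0,0,0],[0,0,0],[0,0,0],[0,0,0]],"hand":[3,5,6,6,6,6,6,6]}'; python3 st.py
python3 - <<'E'
from h import *
np.set_printoptions(precision=2,suppress=True)
c=shot('wrist'); P=cloud(c).reshape(-1,3)
k=(P[:,0]>490)&(P[:,0]<640)&(P[:,1]>-190)&(P[:,1]<-50)
q=P[k&(P[:,2]>65)&(P[:,2]<82)];print('plate',len(q),np.median(q[:,2]),cv2.minAreaRect(q[:,:2].astype(np.float32)),np.linalg.lstsq(np.c_[q[:,:2]-q[:,:2].mean(0),np.ones(len(q))],q[:,2],rcond=None)[0])
q=P[k&(P[:,2]>95)];print('bar',len(q),np.median(q[:,2]),cv2.minAreaRect(q[:,:2].astype(np.float32)))
E
```

```text
clock: 44.98
position: [561.0, -118.1, 77.1]
ee_rot: [1.0, -0.031, -0.001, 0.001]
contact_force: [-1.1, 0.3, 1.8]
gripper_width: 15.6
grasp_force: 59.3
t 45.0 J [ 0.08  0.42 -0.29  0.   -0.86  1.43] P [ 560.97 -118.06   77.12] xdir -3.5 z [-0. -0. -1.] F [-1.13  0.35  1.81] w 15.588499847702378 59.30497884750366
clock: 45.98
position: [560.7, -118.1, 258.3]
ee_rot: [1.0, -0.031, -0.001, 0.001]
contact_force: [0.7, 0.5, -0.9]
gripper_width: 59.9
grasp_force: 0.0
t 46.0 J [ 0.08  0.27 -0.04  0.   -1.27  1.43] P [ 560.66 -118.06  258.28] xdir -3.5 z [-0. -0. -1.] F [ 0.69  0.48 -0.89] w 59.92537201984387 0.0
plate 9012 74.30927197420112 ((560.59912109375, -118.01314544677734), (115.71902465820312, 130.42758178710938), 86.44171142578125) [-0.    0.   74.28]
bar 39904 358.88357072087143 ((560.46337890625, -118.66310119628906), (135.86868286132812, 43.974239349365234), 86.70811462402344)
```

```bash
python3 -m creep '{"translation":[[0,-6,0],[-1,-12,0],[-2,-18,0],[-6,-23,0],[-6,-23,0],[-6,-23,0]],"delta_rot":[[0,0,0],[0,0,0],[0,0,0],[0,0,0],[0,0,0],[0,0,0]],"hand":[6,6,6,6,6,6]}'; python3 st.py
cat > glue.py <<'E'
from h import *
import sys
np.set_printoptions(precision=1,suppress=True)
yaw=-3.56; O=np.array([560.6,-118.2])-122.5*np.array([-np.sin(np.radians(yaw)),np.cos(np.radians(yaw))])
def glue(n,f=None):
    c=shot(n,f); P=cloud(c); H,W=P.shape[:2]
    ok=(P[...,0]>470)&(P[...,0]<640)&(P[...,1]>-450)&(P[...,1]<-190)&(P[...,2]>30)&(P[...,2]<80)
    cnt,lab,st,ce=cv2.connectedComponentsWithStats(ok.astype(np.uint8))
    for i in range(1,cnt):
        if st[i,4]<60: continue
        q=P[lab==i]; top=q[q[:,2]>56]; b=q[(q[:,2]>36)&(q[:,2]<50)]
        (cx,cy),(w,h),a=cv2.minAreaRect(b[:,:2].astype(np.float32)); C=np.array(cv2.minEnclosingCircle(b[:,:2].astype(np.float32))[0])
        M=top[:,:2].mean(0); far=top[:,:2][np.argsort(-np.linalg.norm(top[:,:2]-C,axis=1))[:max(3,len(top)//12)]].mean(0)
        u,s,vt=np.linalg.svd(top[:,:2]-M); d=vt[0]*np.sign(vt[0]@(far-C)); D=np.degrees(np.arctan2(d[1],d[0])); D2=np.degrees(np.arctan2(*(far-C)[::-1]))
        k=C-O; t=np.radians(yaw); loc=[k@[np.cos(t),np.sin(t)],k@[-np.sin(t),np.cos(t)]]
        print(n,st[i,4],'C',C,'rect',cx,cy,w,h,'noz pca %.1f far %.1f'%(D,D2),'len %.1f'%np.linalg.norm(far-C),'need pca %.1f far %.1f'%((180+yaw-D+180)%360-180,(180+yaw-D2+180)%360-180),'kit',np.array(loc),'ztop',np.percentile(top[:,2],95))
if __name__=='__main__':
    for n in sys.argv[1:]: glue(n)
E
python3 glue.py wrist top
```

```text
clock: 46.78
position: [500.7, -348.3, 256.5]
ee_rot: [1.0, -0.031, -0.001, 0.001]
contact_force: [0.7, 0.4, 0.1]
gripper_width: 59.7
grasp_force: 0.0
t 46.8 J [-0.34  0.33  0.05  0.   -1.29  1.85] P [ 500.74 -348.28  256.55] xdir -3.6 z [-0. -0. -1.] F [0.74 0.38 0.15] w 59.687516180122 0.0
wrist 936 C [ 570.6 -318.6] rect 570.632080078125 -318.4701232910156 40.702449798583984 40.087379455566406 noz pca -137.8 far -138.5 len 28.6 need pca -45.8 far -45.0 kit [ 22.5 -76.9] ztop 67.45786603374503
wrist 910 C [ 532.6 -396.8] rect 532.6705322265625 -396.6822204589844 40.802330017089844 41.031673431396484 noz pca 108.8 far 108.5 len 28.9 need pca 67.6 far 67.9 kit [ -10.7 -157.3] ztop 67.36022072167049
```

```bash
python3 -m creep '{"translation":[[3,1,-2],[6,2,-4],[7,3,-7],[7,3,-10],[7,3,-13],[7,3,-13],[7,3,-13]],"delta_rot":[[0,0,10],[0,0,20],[0,0,30],[0,0,40],[0,0,45.6],[0,0,45.6],[0,0,45.6]],"hand":[7,7,7,7,7,7,7]}'; python3 st.py
python3 -m creep '{"translation":[[0,0,-4],[0,0,-8],[0,0,-10.5],[0,0,-11.5],[0,0,-11.5],[0,0,-11.5]],"delta_rot":[[0,0,0],[0,0,0],[0,0,0],[0,0,0],[0,0,0],[0,0,0]],"hand":[7,7,7,7,7,7]}'
python3 -m creep '{"translation":[[0,0,0],[0,0,0],[0,0,0],[0,0,0],[0,0,0],[0,0,0]],"delta_rot":[[0,0,0],[0,0,0],[0,0,0],[0,0,0],[0,0,0],[0,0,0]],"hand":[3.6,3.6,3.6,3.6,3.6,3.6]}'; python3 st.py
```

```text
clock: 47.75
position: [572.2, -317.8, 128.1]
ee_rot: [0.933, 0.359, 0.0, 0.002]
contact_force: [0.2, 0.8, 0.7]
gripper_width: 69.8
grasp_force: 0.0
t 47.8 J [-0.26  0.49 -0.03  0.   -1.05  2.56] P [ 572.24 -317.78  128.13] xdir 42.1 z [ 0. -0. -1.] F [0.16 0.76 0.75] w 69.78447729272293 0.0
clock: 48.5
position: [572.3, -318.5, 13.7]
ee_rot: [0.933, 0.359, 0.001, 0.002]
contact_force: [0.6, 1.1, 0.3]
gripper_width: 70.0
grasp_force: 0.0
clock: 49.25
position: [571.7, -318.4, 13.3]
ee_rot: [0.933, 0.359, 0.0, 0.002]
contact_force: [-1.9, 1.6, 5.3]
gripper_width: 38.5
grasp_force: 59.6
t 49.2 J [-0.26  0.61 -0.14  0.   -0.82  2.56] P [ 571.66 -318.36   13.34] xdir 42.1 z [ 0. -0. -1.] F [-1.9   1.64  5.26] w 38.46869827584182 59.59781348705292
```

```bash
python3 -m creep '{"translation":[[0,0,0.4],[0,0,0.4],[0,0,0.4],[0,0,0.4],[0,0,0.4],[0,0,0.4],[0,0,0.2],[0,0,0]],"delta_rot":[[0,0,0],[0,0,-10],[0,0,-20],[0,0,-30],[0,0,-40],[0,0,-45.6],[0,0,-45.6],[0,0,-45.6]],"hand":[3.6,3.6,3.6,3.6,3.6,3.6,3.6,3.6]}'; python3 st.py
python3 -m creep '{"translation":[[0,0,0],[0,0,0],[0,0,0],[0,0,0],[0,0,4],[0,0,9],[0,0,14],[-4,-3,18]],"delta_rot":[[0,0,0],[0,0,0],[0,0,0],[0,0,0],[0,0,0],[0,0,0],[0,0,0],[0,0,0]],"hand":[3.6,4.5,6,7,7,7,7,7]}'
python3 -m creep '{"translation":[[-3,0,6],[-3,0,6],[-3,0,6]],"delta_rot":[[0,0,0],[0,0,0],[0,0,0]],"hand":[7,7,7]}';python3 st.py; python3 glue.py wrist
```

```text
clock: 50.25
position: [570.9, -318.1, 13.3]
ee_rot: [1.0, -0.029, -0.001, 0.001]
contact_force: [-3.7, 5.5, 14.1]
gripper_width: 38.7
grasp_force: 61.6
t 50.2 J [-0.26  0.61 -0.14  0.   -0.82  1.77] P [ 570.91 -318.09   13.28] xdir -3.4 z [-0. -0. -1.] F [-3.71  5.45 14.14] w 38.6705635744544 61.584988832473755
clock: 51.25
position: [533.8, -346.7, 192.7]
ee_rot: [1.0, -0.028, 0.0, 0.001]
contact_force: [1.1, -0.4, -0.3]
gripper_width: 70.4
grasp_force: 0.0
clock: 51.62
position: [501.7, -347.2, 251.1]
ee_rot: [1.0, -0.031, -0.0, 0.001]
contact_force: [-0.5, 0.0, -1.0]
gripper_width: 70.3
grasp_force: 0.0
t 51.6 J [-0.34  0.33  0.04  0.   -1.28  1.85] P [ 501.73 -347.25  251.07] xdir -3.5 z [-0. -0. -1.] F [-0.53  0.05 -0.95] w 70.33226414553295 0.0
wrist 970 C [ 570.2 -317.8] rect 571.0208740234375 -317.9501647949219 41.20979309082031 39.18836212158203 noz pca 175.9 far 175.5 len 28.1 need pca 0.6 far 0.9 kit [ 22.  -76.1] ztop 67.50281515927257
wrist 927 C [ 532.6 -396.9] rect 532.7554931640625 -396.7830505371094 40.558929443359375 40.93895721435547 noz pca 108.7 far 108.2 len 28.7 need pca 67.7 far 68.2 kit [ -10.7 -157.4] ztop 67.52773268675263
```

```bash
python3 -m creep '{"translation":[[1,-2,-2],[2,-4,-4],[3,-5,-7],[3,-5,-10],[3,-5,-12],[3,-5,-12],[3,-5,-12],[3,-5,-12]],"delta_rot":[[0,0,-10],[0,0,-20],[0,0,-30],[0,0,-40],[0,0,-50],[0,0,-60],[0,0,-67.8],[0,0,-67.8]],"hand":[7,7,7,7,7,7,7,7]}'; python3 st.py
python3 -m creep '{"translation":[[0,0,-4],[0,0,-8],[0,0,-11],[0,0,-11.8],[0,0,-11.8],[0,0,-11.8]],"delta_rot":[[0,0,0],[0,0,0],[0,0,0],[0,0,0],[0,0,0],[0,0,0]],"hand":[7,7,7,7,7,7]}'
python3 -m creep '{"translation":[[0,0,0],[0,0,0],[0,0,0],[0,0,0],[0,0,0],[0,0,0]],"delta_rot":[[0,0,0],[0,0,0],[0,0,0],[0,0,0],[0,0,0],[0,0,0]],"hand":[3.6,3.6,3.6,3.6,3.6,3.6]}'; python3 st.py
```

```text
clock: 52.68
position: [531.5, -396.7, 128.3]
ee_rot: [0.813, -0.582, -0.003, 0.0]
contact_force: [-0.0, 0.7, 0.1]
gripper_width: 70.0
grasp_force: 0.0
t 52.7 J [-0.4   0.51  0.01 -0.   -1.07  0.73] P [ 531.52 -396.66  128.31] xdir -71.2 z [-0.01  0.   -1.  ] F [-0.03  0.66  0.08] w 69.98747723107832 0.0
clock: 53.42
position: [533.0, -397.9, 14.3]
ee_rot: [0.813, -0.583, 0.0, -0.0]
contact_force: [-0.9, -1.0, 0.1]
gripper_width: 69.7
grasp_force: 0.0
clock: 54.18
position: [532.6, -397.9, 14.5]
ee_rot: [0.813, -0.583, 0.0, 0.0]
contact_force: [0.4, 1.4, 6.5]
gripper_width: 38.2
grasp_force: 59.6
t 54.2 J [-0.4   0.63 -0.11  0.   -0.84  0.73] P [ 532.63 -397.86   14.51] xdir -71.3 z [ 0. -0. -1.] F [0.43 1.42 6.49] w 38.24242601483211 59.610503911972046
```

```bash
python3 -m creep '{"translation":[[0,0,0.4],[0,0,0.4],[0,0,0.4],[0,0,0.4],[0,0,0.4],[0,0,0.4],[0,0,0.4],[0,0,0.4]],"delta_rot":[[0,0,0],[0,0,10],[0,0,20],[0,0,30],[0,0,40],[0,0,50],[0,0,60],[0,0,67.8]],"hand":[3.6,3.6,3.6,3.6,3.6,3.6,3.6,3.6]}'; python3 -m creep '{"translation":[[0,0,-0.2],[0,0,-0.4],[0,0,-0.4],[0,0,-0.4],[0,0,-0.4],[0,0,-0.4],[0,0,4],[0,0,9]],"delta_rot":[[0,0,0],[0,0,0],[0,0,0],[0,0,0],[0,0,0],[0,0,0],[0,0,0],[0,0,0]],"hand":[3.6,3.6,3.6,4.5,6,7,7,7]}'
python3 -m creep '{"translation":[[-1,1,6],[-3,3,12],[-3,5,14.5],[-3,5,14.5],[-3,5,14.5]],"delta_rot":[[0,0,0],[0,0,0],[0,0,0],[0,0,0],[0,0,0]],"hand":[7,7,7,7,7]}';python3 st.py; python3 glue.py wrist
python3 - <<'E'
from h import *
P=cloud(shot('top')).reshape(-1,3)
k=(P[:,2]>98)&(P[:,2]<115)&(P[:,0]>430)&(P[:,0]<620)&(P[:,1]>-20)&(P[:,1]<120);q=P[k];print('scoop grip',len(q),cv2.minAreaRect(q[:,:2].astype(np.float32)))
k=(P[:,2]>70)&(P[:,2]<79)&(P[:,0]>480)&(P[:,0]<650)&(P[:,1]>-200)&(P[:,1]<-40);q=P[k];print('lid',len(q),np.median(q[:,2]),cv2.minAreaRect(q[:,:2].astype(np.float32)))
E
```

```text
clock: 55.18
position: [531.6, -397.1, 16.3]
ee_rot: [1.0, -0.028, -0.001, 0.0]
contact_force: [-0.6, 0.2, -0.9]
gripper_width: 38.1
grasp_force: 60.2
clock: 56.18
position: [531.1, -397.0, 106.4]
ee_rot: [1.0, -0.031, -0.002, 0.0]
contact_force: [1.2, -0.6, -0.3]
gripper_width: 69.8
grasp_force: 0.0
clock: 56.8
position: [501.5, -347.1, 250.6]
ee_rot: [1.0, -0.031, -0.002, 0.0]
contact_force: [-1.1, 0.0, -0.0]
gripper_width: 69.8
grasp_force: 0.0
t 56.8 J [-0.34  0.34  0.04  0.   -1.28  1.85] P [ 501.5  -347.08  250.59] xdir -3.5 z [-0. -0. -1.] F [-1.13  0.01 -0.03] w 69.83275108751631 0.0
wrist 969 C [ 570.2 -317.7] rect 570.7025756835938 -317.71728515625 41.171409606933594 38.54549789428711 noz pca 175.9 far 176.2 len 28.0 need pca 0.5 far 0.3 kit [ 22. -76.] ztop 67.57567223989909
wrist 954 C [ 531.9 -397.4] rect 532.6588745117188 -397.0968322753906 39.9973030090332 41.196250915527344 noz pca 175.6 far 175.7 len 28.2 need pca 0.8 far 0.7 kit [ -11.3 -157.9] ztop 67.44610683134118
scoop grip 79 ((496.4179382324219, 49.89948654174805), (19.748374938964844, 21.821491241455078), 81.8844223022461)
lid 2106 74.55421449993764 ((561.1580200195312, -118.75715637207031), (115.71736907958984, 130.05984497070312), 86.06404876708984)
```

```bash
python3 -c "
from bench import job_done; print(job_done())"
```

```text
the job is handed in; nothing more can be done
None
```

The kit is made up and handed in, with no verdict returned: six beads are in the compartment, the lid is flat and home, both bottles point within about 1° of the arrow, and the scoop lies on its mat; I steered clear of the bystanders but did not re-measure them at the end.

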